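# Lock the pipe vise with its wedge

### The job

Lock the copper pipe in the little wedge vise: take the tapered wooden wedge out of the channel tray and start its thin end in the mouth of the vise's slot so that it rests there by itself. Then take the wooden pounder and tap the wedge in with the pounder's big end, not with the fingers, until it goes no further; draw the pounder back clear of it and give it one more firm tap to be sure. Lay the pounder down flat on the open bench top, clear of the wedge, and leave everything else where it is.

Things in the scene. Friction and masses are not known exactly. Their poses are not given: they have to be found in the camera images.
- wedge_center (a point): Centre (half-way up) of the loose pale wooden wedge: 64 mm long, 24 mm high, 40 g. From above: a straight head 28 mm wide and 20 mm long at the thick end, then tapering evenly on both sides over 44 mm to 14 mm. Top and bottom flat, end faces upright. x points to the thin end (end faces at +32, -32 mm), z up. Starts flat in a tray channel, thin end about along the tray's x.
- wedge_tip (a point): Middle of the wedge's thin end face, half-way up; axes as wedge_center. In its channel, whose walls are higher than the wedge and leave about 6 mm beside it, the wedge can be taken only by its two ends; to enter the slot it must be held across its head.
- wedge_butt (a point): Middle of the wedge's thick end face (the face to tap), half-way up; same axes.
- vise_mouth (a point): Mid-mouth of the slot in the fixed grey vise, on the slot floor, 16 mm above the bench. x points level into the slot, z up. Slot: 21 mm wide at the mouth, narrowing as the wedge does to an end stop 40 mm in. A strap crosses 28 mm above its floor, 2 to 16 mm in. A tongue 24 mm wide, level with the floor, reaches 30 mm out before the mouth. All parts lie under 55 mm above the bench.
- jaw (a joint): Sliding jaw on the slot's -y side (m): 0 = loose, about 0.0057 with the wedge home, jaw against the pipe. A spring presses it onto the wedge, which enters 22 mm freely, then needs 3 to 10 N and stays by friction; home, its thin end is at the end stop 40 mm in and 24 mm stand out.
- pounder_grip (a point): Grip point on the axis of the loose brown wooden pounder, near its centre of mass. It lies flat, axis 24 mm up; x points along the axis to the striking face. Round handle 24 mm thick, x = -104 to +30 mm; then the big square head, 48 x 48 mm, 60 mm long, striking face at x = +90 mm; at the other end a 48 mm square pommel, 16 mm thick, to x = -120 mm. About 0.24 kg.
- pounder_face (a point): Centre of the pounder's striking face (90 mm ahead of pounder_grip along x); same axes.
- tray: Fixed black tray, 172 (x) x 140 (y) x 36 mm high, walls 5 mm, floor 5 mm; two dividers make three channels along its x, 162 mm long and 40 mm wide, centred at y = -45, 0 and +45 mm. Origin: centre of the underside.
- spacer: Loose straight wooden block, 66 x 28 x 24 mm, not tapered, in another channel of the tray; leave alone. Origin: centre of underside.
- dowel: Loose straight square wooden stick, 70 x 22 x 22 mm, in the third channel; leave alone. Origin: centre of underside.
- sponge: Loose scouring sponge, 100 x 65 x 30 mm; leave alone. Origin: centre of underside.
- jarlid: Loose steel jar lid, 84 mm across, 14 mm high; leave alone. Origin: centre of underside.
- beaker: Loose low steel dish, 90 mm across, 50 mm tall; leave alone. Origin: centre of underside.
- wrench: Loose flat steel wrench, under 15 mm high; leave alone. Origin: on its underside near its middle.
- vise: The vise. Origin: at vise_mouth but on the bench, same axes. Its base (16 mm high) spans x -15 to 75, y -90 to 55 mm. A copper pipe 22 mm thick lies along x at y = -61, from x = -60 to 130 mm, 27 mm up.
Not all that is in view belongs to the job. What is meant by the part that bears pounder_grip is not blue, and is the larger of those in its own colour.

How it is judged (in metres and radians):
On the way, in this order (a step that is already met when the one before it is completed fails the run):
1. the wedge rests by itself, released, with its thin end 8 to 30 mm into the slot (x of wedge_tip in the frame of vise_mouth between 0.008 and 0.03 m and y of wedge_tip in the frame of vise_mouth between -0.009 and 0.009 m and z of wedge_tip in the frame of vise_mouth between 0.006 and 0.018 m and angle between the x axis of wedge_center and the x axis of vise_mouth, either way round below 0.2 rad and contact force between the fingers and wedge below 0.05 N and linear speed of wedge below 0.01 m/s), for 0.2 s.
2. the wedge is driven home by the pounder's face (thin end at least 38 mm in, end stop at 40 mm) (x of wedge_tip in the frame of vise_mouth above 0.038 m and value of joint jaw above 0.0045 m and y of wedge_tip in the frame of vise_mouth between -0.009 and 0.009 m and z of wedge_tip in the frame of vise_mouth between 0.006 and 0.018 m and angle between the x axis of wedge_center and the x axis of vise_mouth, either way round below 0.2 rad and x of wedge_butt in the frame of pounder_face between -0.005 and 0.01 m).
3. the pounder is drawn back at least 8 mm from the wedge, which stays home (x of wedge_tip in the frame of vise_mouth above 0.038 m and value of joint jaw above 0.0045 m and y of wedge_tip in the frame of vise_mouth between -0.009 and 0.009 m and z of wedge_tip in the frame of vise_mouth between 0.006 and 0.018 m and angle between the x axis of wedge_center and the x axis of vise_mouth, either way round below 0.2 rad and x of wedge_butt in the frame of pounder_face above 0.008 m), for 0.05 s.
4. one more tap with the pounder's face (over 3 N) on the home wedge (x of wedge_tip in the frame of vise_mouth above 0.038 m and value of joint jaw above 0.0045 m and y of wedge_tip in the frame of vise_mouth between -0.009 and 0.009 m and z of wedge_tip in the frame of vise_mouth between 0.006 and 0.018 m and angle between the x axis of wedge_center and the x axis of vise_mouth, either way round below 0.2 rad and contact force between pounder and wedge above 3 N and x of wedge_butt in the frame of pounder_face below 0.004 m).
At the end, for the whole second after the job is handed in: Wedge home in the slot (thin end 38 mm or more past the mouth, within 9 mm and 0.2 rad of the slot's line, jaw moved over 4.5 mm); pounder flat and still on the bench (axis 24 mm up, within 10 mm), its face over 30 mm from the wedge; no bystander moved over 30 mm (x of wedge_tip in the frame of vise_mouth above 0.038 m and value of joint jaw above 0.0045 m and y of wedge_tip in the frame of vise_mouth between -0.009 and 0.009 m and z of wedge_tip in the frame of vise_mouth between 0.006 and 0.018 m and angle between the x axis of wedge_center and the x axis of vise_mouth, either way round below 0.2 rad and linear speed of each of wedge, pounder below 0.01 m/s and height (world z) of pounder_grip between 0.015 and 0.034 m and height (world z) of pounder_face below 0.034 m and horizontal distance between pounder_face and wedge_butt above 0.03 m); the robot touches nothing.
It fails at once if the fingers touch the wedge when it is more than 31 mm into the slot (x of wedge_tip in the frame of vise_mouth above 0.031 m and y of wedge_tip in the frame of vise_mouth between -0.009 and 0.009 m and z of wedge_tip in the frame of vise_mouth between 0.006 and 0.018 m and angle between the x axis of wedge_center and the x axis of vise_mouth, either way round below 0.2 rad and contact force between the fingers and wedge above 0.5 N).
It fails at once if a bystander is moved more than 30 mm (distance of any of spacer, dowel, sponge, jarlid, beaker, wrench from where it was at the start of the episode above 0.03 m).
It also fails if it takes over 72 s, if anything falls off the work surface, if the arm or the gripper's body presses on something with over 40 N, if the wrist force passes 120 N, or if a joint passes its speed limit or range.

### The arm

A 6-joint arm with a two-finger parallel gripper is mounted at the origin on the work surface. World frame = base frame: x ahead of the robot, y to its left, z up, the work surface at z = 0. Lengths are in mm, angles in degrees, forces in N, time in s.
With the tool pointing down it reaches from about 375 to 925 mm from the base axis. Payload 5.7 kg.
Tool frame: the origin (TCP) lies on the mounting face of the last link; the fingertips stand 182 mm ahead of it and the grasp point (between the pads) lies 163 mm ahead of it; y points along the fingers, z is the direction in which the jaws open and shut, and the axes are right-handed (so a half turn about y gives the same grasp; the last joint's range is limited). The gripper opens to 88 mm and grips with 3 to 60 N. Pads are 20 mm wide; open, the fingers measure 115 mm over their backs; the gripper's body (75 mm by 178 mm) begins 61 mm behind the grasp point.
Start: joints at [-75.636, 20.558, 86.54, -0, 72.909, -6.595], TCP at [214.606, -560.294, 404.623] pointing down, gripper open.
Joint ranges: [-170.27, 170.27], [-57.76, 135], [12.27, 136.19], [-55.21, 235.2], [11.17, 155.16], [-170.74, 170.74]. Speed limits (degrees/s): [136.94, 136.94, 180, 180, 180, 180].

### API

Orientations are given as a 3x3 rotation matrix whose columns are the frame's x, y, z axes.
In Python, from bench import state, camera, close_job gives the robot as it stands. The module is installed in compiled form; this text tells all that it offers.
- The arm moves only by the tool send_rows, never from a script. Its argument "targets" is a list of rows, each an object with "dp": the shift along the tool's x, y, z in mm, a list of three; "rotation": the turn, a rotation vector about the tool's x, y, z in degrees, a list of three; "hand": the opening in per cent of the stroke, from 0 (shut) to 100 (fully open). In form: [{"dp": [tx, ty, tz], "rotation": [rx, ry, rz], "hand": hand}, ...]. A call has 1 to 8 rows; each row is the pose to reach, as a shift and turn from the pose commanded when the call began, along the tool's axes at that moment; what a row does not reach only later rows make up. A row lasts 1/12 s, in which the tool goes at most 41.7 mm and 7.16 degrees, less where a joint would pass 70% of its speed; a pose out of reach is approached as far as the arm can. A call with a gripper value outside its range is refused whole. The fingers move at their own pace and stop on an object; "force" is the grip in N (left out, the last holds). Time passes only in rows, so rows that repeat a pose let the fingers close. It gives the time, the measured TCP pose, the force and the opening at its end, in the units of the state.
- state(): the state, without advancing time (a new reading comes with each control period).
- camera(name): name is "scene" or "side" or "wrist"; returns a dict with "image" (384x512x3 uint8, red, green, blue), "range_z" (384x512 float32, mm along the optical axis (not along the pixel's ray), 0 where there is no reading), "fx", "fy", "cx", "cy" (pixels), "R" (3x3) and "t" (3): a world point X has camera coordinates R X + t. Camera axes: x right, y down, z forward; pixel columns grow to the right and rows downward; lengths in mm; the calibration is good to about 2 mm. A picture is of the moment at which its call begins.
- close_job(): hands the job in, once; it reports no verdict.
The state is a dict: "time_s": time; "joint_pos": joint angles; "dq": joint speeds; "joint_torque": joint torques, N m; "tcp_pos": TCP position; "orientation": TCP orientation; "contact_force": force on the tool from outside, world axes, zero at the start; "torque": the same for the moment, N m; "width": opening from 0.0 (shut) to 1.0 (fully open).
Only numpy, scipy, OpenCV 4.12 (cv2) and the standard library are available. Lean on these libraries where they do the work, as an engineer would, in place of code of your own. Each camera call takes 0.05 s, during which the arm holds its last target.

## Working session

There is one attempt and no reset: what is moved stays moved. The work goes in short steps, Python scripts to look and compute and a tool call to move; the robot and the scene stay as the last step left them, time stands still between calls to the robot, and variables do not carry over. Pictures are saved under pics/ and viewed, and the job is handed in when it is done.

Besides the shell and the picture viewer there is one more tool, called after "Request:" by a JSON object that holds its "method" and its "body". send_rows: Moves the arm, as the interface text tells. Its arguments: {"type":"object","properties":{"targets":{"type":"array","items":{"type":"object","properties":{"dp":{"type":"array","items":{"type":"number"}},"rotation":{"type":"array","items":{"type":"number"}},"hand":{"type":"number"}}}},"force":{"type":"number"}},"required":["targets"]}

```bash
mkdir -p pics; cat > h.py <<'E'
import numpy as np, cv2
from bench import state, camera, close_job
def snap(name,fn=None):
    c=camera(name)
    if fn: cv2.imwrite('pics/'+fn,cv2.cvtColor(c['image'],cv2.COLOR_RGB2BGR))
    return c
def world(c,u,v,z=None):
    R=np.array(c['R']);t=np.array(c['t']).ravel()
    d=np.array([(u-c['cx'])/c['fx'],(v-c['cy'])/c['fy'],1.])
    o=-R.T@t; w=R.T@d
    if z is None: s=c['range_z'][int(round(v)),int(round(u))]
    else: s=(z-o[2])/w[2]
    return o+s*w
def cloud(c):
    R=np.array(c['R']);t=np.array(c['t']).ravel()
    v,u=np.mgrid[:384,:512]; s=c['range_z']
    P=np.stack([(u-c['cx'])/c['fx']*s,(v-c['cy'])/c['fy']*s,s],-1)
    return (P-t)@R
def proj(c,X):
    p=np.array(c['R'])@np.array(X)+np.array(c['t']).ravel()
    return c['fx']*p[0]/p[2]+c['cx'],c['fy']*p[1]/p[2]+c['cy']
E
python3 - <<'E'
from h import *
for n in ['scene','side','wrist']:
    c=snap(n,n+'0.png'); R=np.array(c['R']);print(n,(-R.T@np.array(c['t']).ravel()).round(),R[2].round(2),c['fx'])
print(state())
E
```

```text
scene [1572.  404.  998.] [-0.7  -0.22 -0.68] 405.6896024162028
side [ 545. -654.  905.] [ 0.01  0.64 -0.77] 387.798256937087
wrist [ 279. -533.  384.] [-0.24 -0.09 -0.97] 267.600301028152
{'time_s': 0.15, 'joint_pos': array([-7.56363495e+01,  2.05879485e+01,  8.65844051e+01,  5.85770424e-04,
        7.29076269e+01, -6.59368995e+00]), 'dq': array([-0.04055008, -0.07972313, -0.06769668, -0.08447855, -0.06004936,
       -0.08717467]), 'joint_torque': array([ 1.48607160e-03, -5.15755856e+01, -2.71009201e+01,  6.73956634e-02,
        3.05840559e-02, -8.37200150e-05]), 'tcp_pos': array([ 214.54041142, -560.03988016,  404.01002833]), 'orientation': array([[-9.33848097e-01, -3.36827425e-04,  3.57669707e-01],
       [-3.57669825e-01,  1.35471145e-03, -9.33847129e-01],
       [-1.69993923e-04, -9.99999026e-01, -1.38556772e-03]]), 'contact_force': array([ 0.71110643, -0.69979342,  0.83738445]), 'torque': array([0.01259564, 0.00448196, 0.00252785]), 'width': 0.9981574991464905}
```

View pics/scene0.png

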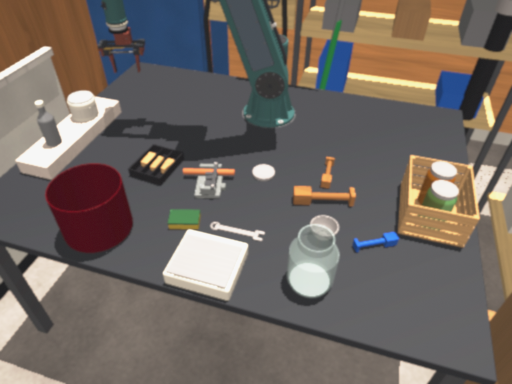

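View pics/side0.png

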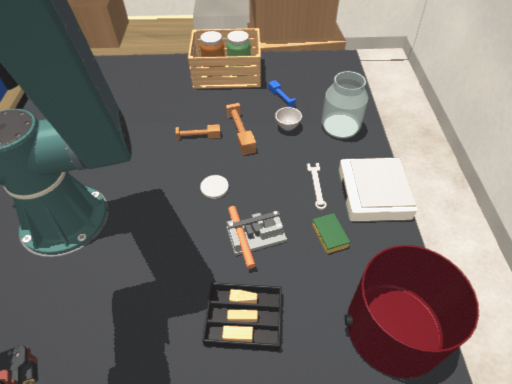

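View pics/wrist0.png

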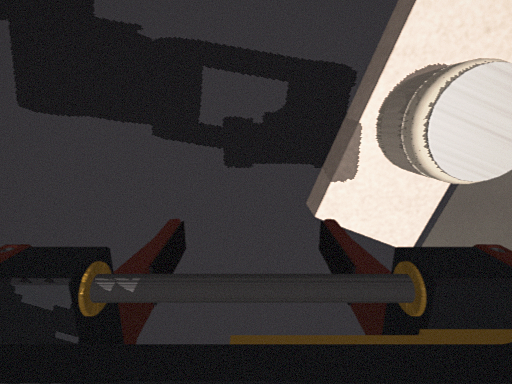

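The scene shows three brown or blue pounders: a large brown one at side (241,130), a small brown one at (200,131) and a blue one at (282,94). The tray has three pale blocks at side (243,297), (242,316) and (237,333). The vise is at (257,232). I'll take enlarged crops of these.

```bash
python3 - <<'E'
from h import *
c=snap('side'); b=cv2.cvtColor(c['image'],cv2.COLOR_RGB2BGR)
a=cv2.resize(b[275:355,195:295],(800,600),interpolation=cv2.INTER_CUBIC)[:, :]
cv2.imwrite('pics/crop_tray.png',cv2.resize(b[278:353,195:295],(800,600),interpolation=cv2.INTER_CUBIC))
cv2.imwrite('pics/crop_vise.png',cv2.resize(b[195:275,205:305],(750,600),interpolation=cv2.INTER_CUBIC))
s=snap('scene'); b=cv2.cvtColor(s['image'],cv2.COLOR_RGB2BGR)
cv2.imwrite('pics/crop_vise2.png',cv2.resize(b[140:215,125:250],(800,480),interpolation=cv2.INTER_CUBIC))
for nm,u,v in [('bigp head',246,143),('bigp pommel',233,108),('small',200,131),('tray c',242,316),('b1',243,297),('b3',237,333),('vise',257,232),('lid',214,187)]:
    print(nm,world(c,u,v).round(),c['range_z'][v,u])
E
```

```text
bigp head [524. 239.  47.] 1229.1869
bigp pommel [479. 424.  39.] 1353.1986
small [369. 324.  26.] 1298.5637
tray c [ 510. -312.   26.] 895.80414
b1 [ 512. -266.   27.] 924.2093
b3 [ 499. -351.   29.] 868.6698
vise [550. -88.  34.] 1032.5784
lid [426.  87.  16.] 1155.6664
```

View pics/crop_tray.png

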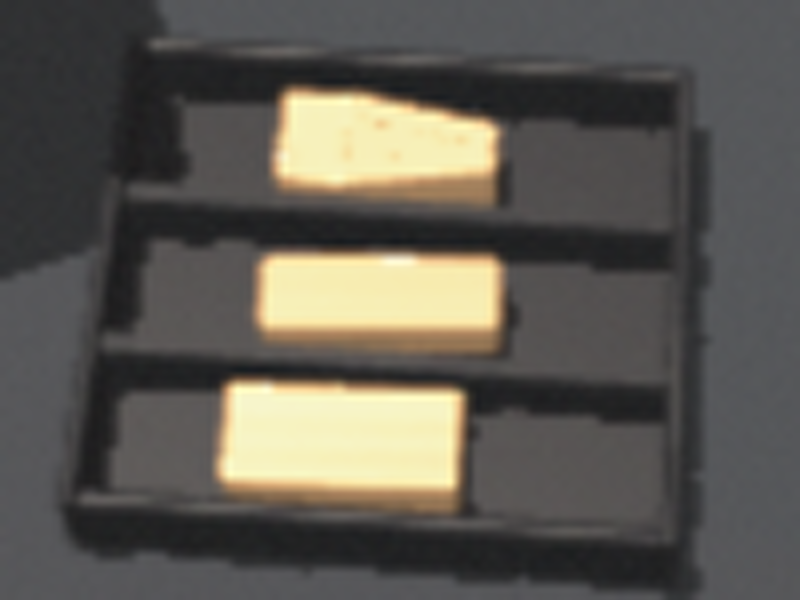

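View pics/crop_vise.png

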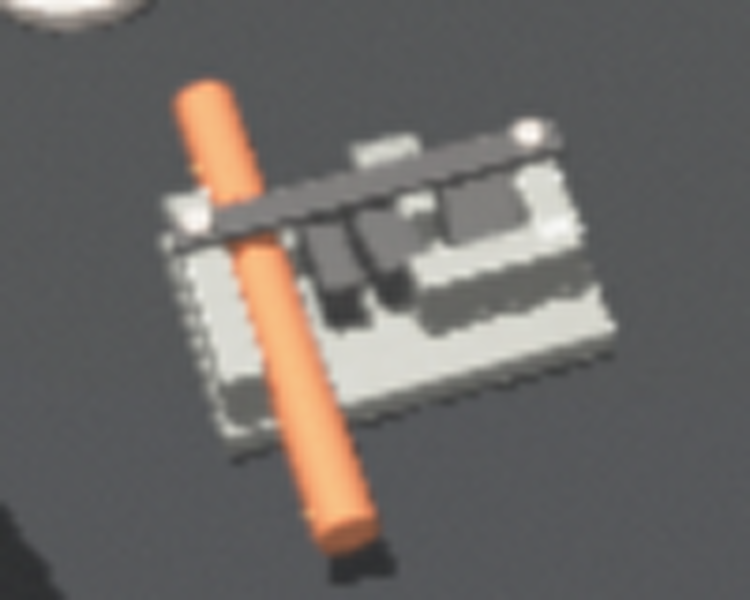

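View pics/crop_vise2.png

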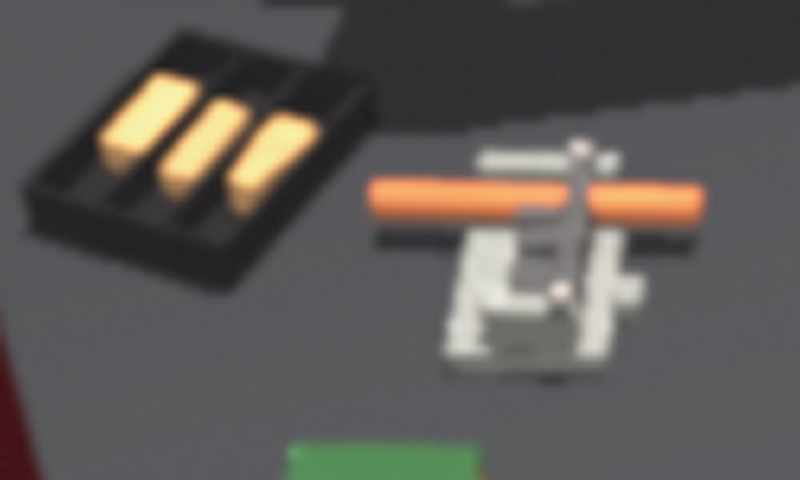

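The wedge is the block at side (243,297): it tapers, with its thin end to the right (+x). The spacer is at (237,333) and the dowel at (242,316). The vise's tongue points away from the side camera (+y), so the slot runs roughly along -y. The target pounder is the large brown one at side (241,130). Next I'll measure everything.

```bash
cat > m.py <<'E'
from h import *
def mask_pts(c,lo,hi,box=None):
    hsv=cv2.cvtColor(c['image'],cv2.COLOR_RGB2HSV); m=cv2.inRange(hsv,np.array(lo),np.array(hi))
    if box:
        k=np.zeros_like(m); u0,v0,u1,v1=box; k[v0:v1,u0:u1]=1; m*=k
    return m
E
python3 - <<'E'
from m import *
for cam in ['side','scene']:
    c=snap(cam); P=cloud(c); hsv=cv2.cvtColor(c['image'],cv2.COLOR_RGB2HSV)
    print(cam)
    for nm,(u,v) in dict(side=dict(wedge=(243,297),dowel=(242,316),spacer=(237,333),pound=(246,143),handle=(238,120),pipe=(240,230),vise=(265,243)),
            scene=dict(wedge=(167,167),dowel=(157,163),spacer=(148,159),pound=(302,196),handle=(340,196),pipe=(200,172)))[cam].items(): print(nm,hsv[v,u],P[v,u].round())
    # orange pounder & pale blocks with depth
    for nm,lo,hi in [('pale',(10,40,150),(35,255,255)),('orange',(3,120,80),(16,255,255))]:
        m=cv2.inRange(hsv,np.array(lo),np.array(hi))
        n,L,S,C=cv2.connectedComponentsWithStats(m)
        for i in range(1,n):
            if S[i,4]<60: continue
            q=P[L==i]; q=q[(abs(q[:,0]-500)<350)&(abs(q[:,1])<500)&(q[:,2]<80)]
            if len(q)<50: continue
            r=cv2.minAreaRect(q[:,:2].astype(np.float32))
            print(nm,C[i].round(),len(q),q.mean(0).round(),'zmax',np.percentile(q[:,2],95).round(),'rect',np.round(r[0]),np.round(r[1]),round(r[2],1))
E
```

```text
side
wedge [ 25  73 247] [ 512. -265.   25.]
dowel [ 26  69 247] [ 510. -312.   28.]
spacer [ 28  55 247] [ 499. -352.   30.]
pound [ 16 133 240] [524. 238.  48.]
handle [ 14 136 231] [497. 363.  36.]
pipe [ 14 124 246] [505. -83.  38.]
vise [ 30   9 216] [ 571. -111.   15.]
pale [242. 130.] 362 [511. 308.  41.] zmax 50.0 rect [516. 332.] [ 58. 199.] 10.0
pale [200. 130.] 226 [367. 330.  26.] zmax 35.0 rect [356. 345.] [152.  76.] 7.4
pale [233. 214.] 103 [487. -28.  36.] zmax 40.0 rect [488. -32.] [19. 62.] 13.4
pale [244. 246.] 284 [ 516. -131.   35.] zmax 40.0 rect [ 518. -128.] [ 25. 117.] 16.0
pale [242. 296.] 315 [ 510. -263.   26.] zmax 31.0 rect [ 511. -257.] [37. 69.] 86.2
pale [242. 315.] 313 [ 510. -308.   25.] zmax 29.0 rect [ 508. -307.] [27. 74.] 83.5
pale [237. 333.] 415 [ 499. -350.   27.] zmax 31.0 rect [ 498. -346.] [34. 71.] 85.5
orange [241. 130.] 603 [507. 316.  35.] zmax 49.0 rect [504. 335.] [ 47. 212.] 15.3
orange [201. 132.] 315 [372. 323.  23.] zmax 34.0 rect [361. 329.] [144.  40.] 2.1
orange [234. 214.] 116 [487. -26.  35.] zmax 39.0 rect [484. -15.] [20. 
[... 558 characters left out ...]
rect [337. 330.] [204.  38.] 4.2
pale [167. 164.] 103 [ 511. -260.   28.] zmax 35.0 rect [ 499. -258.] [44. 93.] 87.4
pale [196. 170.] 126 [ 523. -132.   36.] zmax 41.0 rect [ 524. -127.] [ 22. 109.] 15.2
pale [225. 171.] 81 [494. -28.  36.] zmax 41.0 rect [494. -29.] [19. 59.] 14.7
pale [322. 193.] 476 [508. 334.  39.] zmax 51.0 rect [477. 342.] [102. 228.] 15.4
orange [327. 172.] 217 [371. 333.  24.] zmax 36.0 rect [346. 332.] [188.  34.] 2.1
orange [196. 170.] 155 [ 523. -134.   35.] zmax 41.0 rect [ 520. -130.] [92. 79.] 65.0
orange [226. 172.] 95 [493. -27.  33.] zmax 41.0 rect [474. -35.] [61. 61.] 16.8
orange [321. 196.] 614 [515. 334.  33.] zmax 50.0 rect [484. 343.] [ 91. 228.] 15.8
```

```bash
cat > goal.py <<'E'
from h import *
from scipy.spatial.transform import Rotation as Ro
def Rdown(ang,tilt=None):
    a=np.radians(ang); z=np.array([np.cos(a),np.sin(a),0]); y=np.array([0,0,-1.]); return np.stack([np.cross(y,z),y,z],1)
def goal(p,ang):
    """grasp point p (mm), jaw axis angle"""
    s=state(); R=np.array(s['orientation']); T=Rdown(ang)
    tcp=np.array(p)-163*T[:,1]
    dp=R.T@(tcp-s['tcp_pos']); rv=Ro.from_matrix(R.T@T).as_rotvec(degrees=True)
    print('dp',dp.round(1),'rot',rv.round(2),'rows',round(max(np.linalg.norm(dp)/41.7,np.linalg.norm(rv)/7.16),1))
def where():
    s=state(); R=np.array(s['orientation']); g=s['tcp_pos']+163*R[:,1]
    print('t',round(s['time_s'],2),'grasp pt',g.round(1),'jaw ang',round(np.degrees(np.arctan2(R[1,2],R[0,2])),2),'tilt',R[:,1].round(3),'w',round(s['width'],3),'F',s['contact_force'].round(1))
E
python3 -c "
from goal import *
where();goal([511,-263,237],-4)"
```

```text
t 0.35 grasp pt [ 214.6 -560.1  241.4] jaw ang -69.04 tilt [-0.  0. -1.] w 0.998 F [ 0.1  0.4 -1.1]
dp [-383.1    4.5 -171.5] rot [ 2.000e-02 -6.504e+01 -2.000e-02] rows 10.1
```

Request:
{"method": "send_rows", "body": {"targets": [{"dp": [-383, 4, -171], "rotation": [0, -65, 0], "hand": 100}, {"dp": [-383, 4, -171], "rotation": [0, -65, 0], "hand": 100}, {"dp": [-383, 4, -171], "rotation": [0, -65, 0], "hand": 100}, {"dp": [-383, 4, -171], "rotation": [0, -65, 0], "hand": 100}, {"dp": [-383, 4, -171], "rotation": [0, -65, 0], "hand": 100}, {"dp": [-383, 4, -171], "rotation": [0, -65, 0], "hand": 100}, {"dp": [-383, 4, -171], "rotation": [0, -65, 0], "hand": 100}, {"dp": [-383, 4, -171], "rotation": [0, -65, 0], "hand": 100}]}}

```text
time_s: 1.02
tcp_pos: [451.3, -322.8, 401.6]
orientation: [[-0.198, 0.0, 0.98], [-0.98, -0.0, -0.198], [0.0, -1.0, 0.0]]
contact_force: [0.4, 0.1, -0.8]
width: 1.0
```

```bash
python3 -c "
from goal import *
where();goal([511,-263,237],-4)"
```

```text
t 1.02 grasp pt [ 451.4 -322.9  238.6] jaw ang -11.4 tilt [ 0. -0. -1.] w 1.0 F [ 0.4  0.1 -0.8]
dp [-70.4   1.7  46.7] rot [-0.02 -7.4   0.01] rows 2.0
```

Request:
{"method": "send_rows", "body": {"targets": [{"dp": [-70, 2, 47], "rotation": [0, -7.4, 0], "hand": 100}, {"dp": [-70, 2, 47], "rotation": [0, -7.4, 0], "hand": 100}, {"dp": [-70, 2, 47], "rotation": [0, -7.4, 0], "hand": 100}, {"dp": [-70, 2, 47], "rotation": [0, -7.4, 0], "hand": 100}]}}

```text
time_s: 1.35
tcp_pos: [511.8, -263.7, 399.3]
orientation: [[-0.072, -0.0, 0.997], [-0.997, 0.0, -0.072], [-0.0, -1.0, -0.0]]
contact_force: [-0.1, -0.5, 0.0]
width: 1.0
```

```bash
python3 -c "
from goal import *
where(); c=snap('wrist','w1.png'); print(proj(c,[511,-263,29]))
np.save('w1.npy',c,allow_pickle=True)"
```

```text
t 1.35 grasp pt [ 511.8 -263.7  236.3] jaw ang -4.12 tilt [-0.  0. -1.] w 1.0 F [-0.1 -0.5  0. ]
(np.float64(252.50193446624132), np.float64(178.388513279755))
```

View pics/w1.png

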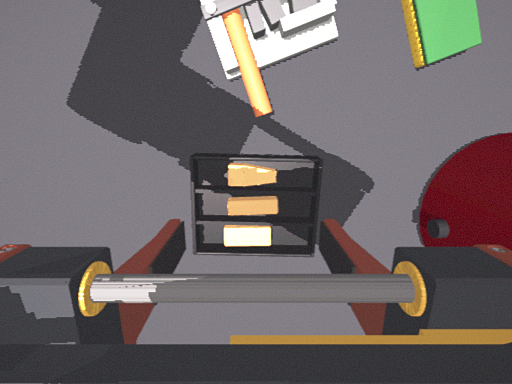

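The wrist view shows the wedge at (252,175) in the top channel, tapering to the right, with the tray rim from (192,155) to (322,255). I'll measure it on the z = 29 plane.

```bash
python3 - <<'E'
from goal import *
c=np.load('w1.npy',allow_pickle=True).item()
hsv=cv2.cvtColor(c['image'],cv2.COLOR_RGB2HSV)
m=cv2.inRange(hsv,np.array((5,80,110)),np.array((35,255,255))); k=np.zeros_like(m);k[155:190,215:300]=1;m=m*k
P=cloud(c)
q=P[m>0]; print(len(q),'z pct',np.percentile(q[:,2],[5,50,95]).round(1))
cs,_=cv2.findContours(m,cv2.RETR_EXTERNAL,cv2.CHAIN_APPROX_NONE); ct=max(cs,key=cv2.contourArea)[:,0]
W=np.array([world(c,u,v,29)[:2] for u,v in ct])
r=cv2.minAreaRect(W.astype(np.float32)); print(r, cv2.boundingRect(ct))
for a in [0,-2,-4]:
  d=np.array([np.cos(np.radians(a)),np.sin(np.radians(a))]); n=np.array([-d[1],d[0]])
  s=W@d;t=W@n
  for f in np.linspace(0.1,.9,6):
    w=abs(s-(s.min()+f*np.ptp(s)))<3; print(a,round(f,2),t[w].min().round(1),t[w].max().round(1))
  print('ends',s.min(),s.max())
# tray rim corners
for p in [(192,155),(322,157),(316,255),(194,254)]: print(p,world(c,*p,36).round(1))
b=cv2.cvtColor(c['image'],cv2.COLOR_RGB2BGR)
cv2.imwrite('pics/w1c.png',cv2.resize(b[145:265,180:335],(775,600),interpolation=cv2.INTER_CUBIC))
E
```

```text
914 z pct [ 6.6 28.3 29.8]
((510.2729797363281, -257.84857177734375), (31.001483917236328, 65.05927276611328), 85.88697052001953) (227, 163, 50, 24)
0 0.1 -271.4 -240.3
0 0.26 -272.4 -241.0
0 0.42 -271.8 -241.8
0 0.58 -272.5 -245.1
0 0.74 -271.6 -247.2
0 0.9 -271.0 -250.6
ends 477.5654728391071 542.7237975649066
-2 0.1 -254.4 -223.3
-2 0.26 -254.9 -223.7
-2 0.42 -253.9 -225.4
-2 0.58 -254.3 -227.1
-2 0.74 -253.1 -228.8
-2 0.9 -252.2 -231.9
ends 486.68542882959053 551.3028511772015
-4 0.1 -237.1 -206.1
-4 0.26 -237.1 -206.1
-4 0.42 -235.7 -207.4
-4 0.58 -235.8 -208.8
-4 0.74 -234.4 -211.4
-4 0.9 -233.1 -212.8
ends 494.5071288175614 559.5263647180121
(192, 155) [ 436.2 -225.7   36. ]
(322, 157) [ 601.7 -240.1   36. ]
(316, 255) [ 592.7 -378.    36. ]
(194, 254) [ 421.  -364.1   36. ]
```

View pics/w1c.png

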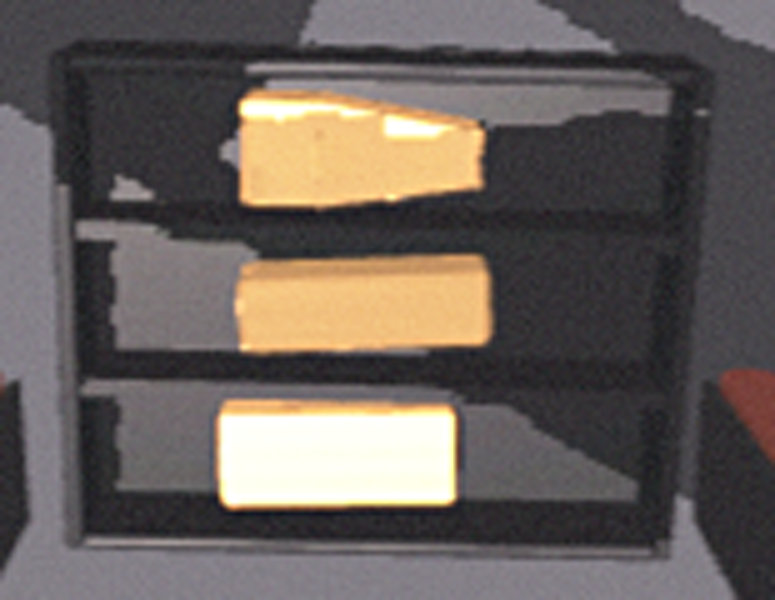

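Wedge centre is about (510,-261) at about -5°, and the tray channel is at about -4.8°. I'll descend now, with the jaws along the wedge's length.

```bash
python3 -c "
from goal import *
goal([510,-260,70],-5)
goal([510,-260,27],-5)"
```

```text
dp [ -4.9 166.3  -1. ] rot [0.04 0.77 0.01] rows 4.0
dp [ -4.9 209.3  -1. ] rot [0.04 0.77 0.01] rows 5.0
```

```bash
python3 -c "
from goal import *
where()
goal([510,-260,70],-5)"
```

```text
t 1.4 grasp pt [ 510.7 -265.   236.3] jaw ang -4.23 tilt [-0.001 -0.    -1.   ] w 0.998 F [-0.5  0.2  0.4]
dp [ -4.9 166.3  -1. ] rot [0.04 0.77 0.01] rows 4.0
```

Request:
{"method": "send_rows", "body": {"targets": [{"dp": [-4.9, 40, -1], "rotation": [0, 0.8, 0], "hand": 100}, {"dp": [-4.9, 80, -1], "rotation": [0, 0.8, 0], "hand": 100}, {"dp": [-4.9, 120, -1], "rotation": [0, 0.8, 0], "hand": 100}, {"dp": [-4.9, 160, -1], "rotation": [0, 0.8, 0], "hand": 100}, {"dp": [-4.9, 166, -1], "rotation": [0, 0.8, 0], "hand": 100}, {"dp": [-4.9, 166, -1], "rotation": [0, 0.8, 0], "hand": 100}]}}

```text
time_s: 1.9
tcp_pos: [507.8, -261.1, 231.3]
orientation: [[-0.092, -0.005, 0.996], [-0.996, 0.003, -0.092], [-0.003, -1.0, -0.006]]
contact_force: [0.2, -1.3, 0.0]
width: 1.0
```

```bash
python3 -c "
from goal import *
c=snap('wrist','w2.png');where();goal([510,-260,27],-5)"
```

```text
t 1.95 grasp pt [ 508.8 -261.5   70.5] jaw ang -5.25 tilt [-0.002  0.001 -1.   ] w 1.001 F [-0.  -0.9  0.2]
dp [-1.7 43.5  0.8] rot [ 0.1  -0.25 -0.05] rows 1.0
```

View pics/w2.png

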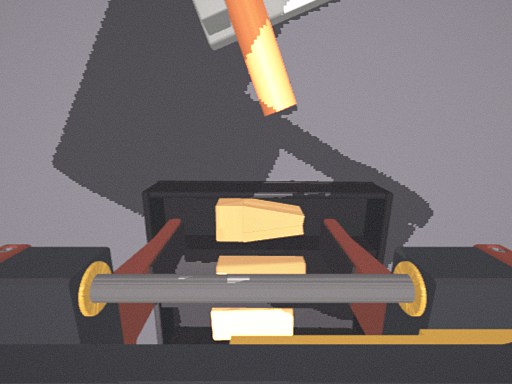

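The fingertips at (178,222) and (330,222) straddle the wedge at (217..303, 198..241). I'll check its centre again from this closer view.

```bash
python3 - <<'E'
from goal import *
c=snap('wrist'); b=cv2.cvtColor(c['image'],cv2.COLOR_RGB2BGR)
cv2.imwrite('pics/w2c.png',cv2.resize(b[180:260,190:330],(784,448),interpolation=cv2.INTER_CUBIC))
for p in [(217,240),(302,234),(216,203),(300,208)]: print(p,world(c,*p,29).round(1))
E
```

```text
(217, 240) [ 480.  -271.3   29. ]
(302, 234) [ 543.5 -272.2   29. ]
(216, 203) [ 482.9 -242.5   29. ]
(300, 208) [ 542.9 -251.8   29. ]
```

View pics/w2c.png

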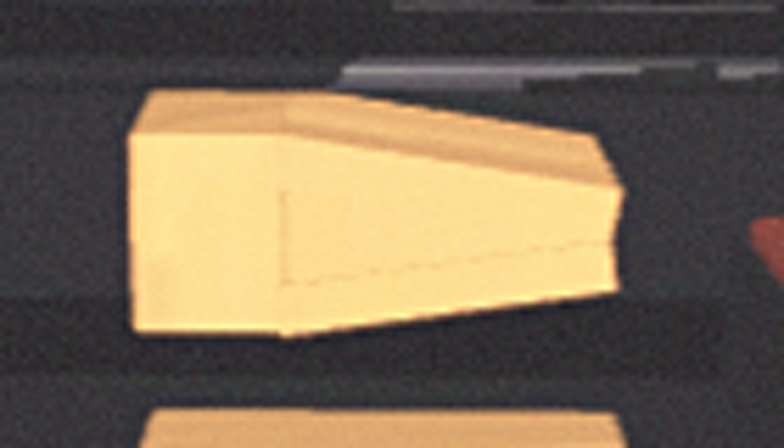

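The centre is (510.5,-260) at -5.8°, which agrees with the first measurement. I'll lower and grip.

Request:
{"method": "send_rows", "body": {"targets": [{"dp": [-1.7, 25, 1.5], "rotation": [0, 0, 0], "hand": 100}, {"dp": [-1.7, 43.5, 1.5], "rotation": [0, 0, 0], "hand": 100}, {"dp": [-1.7, 43.5, 1.5], "rotation": [0, 0, 0], "hand": 60}, {"dp": [-1.7, 43.5, 1.5], "rotation": [0, 0, 0], "hand": 60}, {"dp": [-1.7, 43.5, 1.5], "rotation": [0, 0, 0], "hand": 60}, {"dp": [-1.7, 43.5, 1.5], "rotation": [0, 0, 0], "hand": 60}, {"dp": [-1.7, 43.5, 1.5], "rotation": [0, 0, 0], "hand": 60}], "force": 25}}

```text
time_s: 2.58
tcp_pos: [512.3, -259.7, 192.1]
orientation: [[-0.09, 0.003, 0.996], [-0.996, -0.002, -0.09], [0.002, -1.0, 0.003]]
contact_force: [-1.2, 0.1, 8.7]
width: 0.721
```

```bash
python3 -c "
from goal import *
where();goal([510,-260,27],-5);goal([510,-260,130],-5);goal([420,-150,120],-75)"
```

```text
t 2.58 grasp pt [ 512.7 -260.    29.1] jaw ang -5.14 tilt [ 0.003 -0.002 -1.   ] w 0.721 F [-1.2  0.1  8.7]
dp [ 0.5  2.  -2.2] rot [-0.17 -0.14  0.1 ] rows 0.1
dp [   0.7 -101.    -1.9] rot [-0.17 -0.14  0.1 ] rows 2.4
dp [-100.8  -91.4 -101.5] rot [-2.100e-01  6.986e+01 -2.000e-02] rows 9.8
```

Request:
{"method": "send_rows", "body": {"targets": [{"dp": [0, -20, 0], "rotation": [0, 0, 0], "hand": 60}, {"dp": [0, -50, 0], "rotation": [0, 0, 0], "hand": 60}, {"dp": [0, -80, 0], "rotation": [0, 0, 0], "hand": 60}, {"dp": [0, -100, 0], "rotation": [0, 0, 0], "hand": 60}, {"dp": [0, -100, 0], "rotation": [0, 0, 0], "hand": 60}]}}

```text
time_s: 3.0
tcp_pos: [513.2, -260.1, 295.4]
orientation: [[-0.09, 0.008, 0.996], [-0.996, -0.005, -0.089], [0.004, -1.0, 0.008]]
contact_force: [0.7, -0.3, 0.6]
width: 0.723
```

```bash
python3 -c "
from goal import *
where();c=snap('wrist','w3.png');goal([415,-150,120],-75)"
```

```text
t 3.0 grasp pt [ 514.5 -260.9  132.4] jaw ang -5.13 tilt [ 0.008 -0.005 -1.   ] w 0.723 F [ 0.7 -0.3  0.6]
dp [-100.5    9.3 -107. ] rot [-4.000e-01  6.986e+01 -5.000e-02] rows 9.8
```

View pics/w3.png

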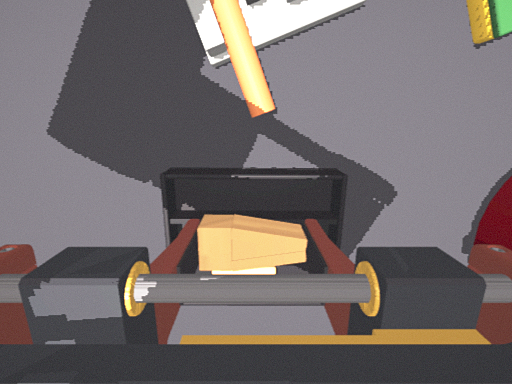

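The wedge is held by its ends at (250,243), thin end at the right finger. I'll carry it to the open bench at about (415,-150), turning so it lines up with the slot direction.

Request:
{"method": "send_rows", "body": {"targets": [{"dp": [-100, 9, -107], "rotation": [0, 70, 0], "hand": 60}, {"dp": [-100, 9, -107], "rotation": [0, 70, 0], "hand": 60}, {"dp": [-100, 9, -107], "rotation": [0, 70, 0], "hand": 60}, {"dp": [-100, 9, -107], "rotation": [0, 70, 0], "hand": 60}, {"dp": [-100, 9, -107], "rotation": [0, 70, 0], "hand": 60}, {"dp": [-100, 9, -107], "rotation": [0, 70, 0], "hand": 60}, {"dp": [-100, 9, -107], "rotation": [0, 70, 0], "hand": 60}, {"dp": [-100, 9, -107], "rotation": [0, 70, 0], "hand": 60}]}}

```text
time_s: 3.72
tcp_pos: [413.3, -149.4, 280.3]
orientation: [[-0.889, -0.001, 0.457], [-0.457, 0.001, -0.889], [0.001, -1.0, -0.001]]
contact_force: [0.3, -0.4, -0.9]
width: 0.725
```

```bash
python3 -c "
from goal import *
where();goal([415,-150,60],-75)"
```

```text
t 3.72 grasp pt [ 413.  -149.2  117.3] jaw ang -62.78 tilt [-0.001  0.001 -1.   ] w 0.725 F [ 0.3 -0.4 -0.9]
dp [-1.3 57.3  1.5] rot [ 0.07 12.22  0.06] rows 1.7
```

Request:
{"method": "send_rows", "body": {"targets": [{"dp": [-1, 30, 1.5], "rotation": [0, 12.2, 0], "hand": 60}, {"dp": [-1, 57, 1.5], "rotation": [0, 12.2, 0], "hand": 60}, {"dp": [-1, 75, 1.5], "rotation": [0, 12.2, 0], "hand": 60}, {"dp": [-1, 85, 1.5], "rotation": [0, 12.2, 0], "hand": 60}, {"dp": [-1, 88, 1.5], "rotation": [0, 12.2, 0], "hand": 60}, {"dp": [-1, 88, 1.5], "rotation": [0, 12.2, 0], "hand": 60}]}}

```text
time_s: 4.22
tcp_pos: [414.8, -150.3, 191.8]
orientation: [[-0.964, -0.003, 0.265], [-0.265, 0.002, -0.964], [0.002, -1.0, -0.002]]
contact_force: [-0.6, -0.1, -0.2]
width: 0.724
```

```bash
python3 -c "
from goal import *
c=snap('side','s4.png');where();goal([415,-150,25],-75)
b=cv2.cvtColor(c['image'],cv2.COLOR_RGB2BGR);u,v=proj(c,[415,-150,30]);u=int(u);v=int(v)
cv2.imwrite('pics/s4.png',cv2.resize(b[v-60:v+40,u-60:u+70],(780,600),interpolation=cv2.INTER_CUBIC))"
```

```text
t 4.27 grasp pt [ 414.9 -150.4   29.6] jaw ang -74.64 tilt [-0.001  0.001 -1.   ] w 0.722 F [ 0.7 -0.3  0.2]
dp [-0.   4.6 -0.5] rot [0.07 0.36 0.07] rows 0.1
```

View pics/s4.png

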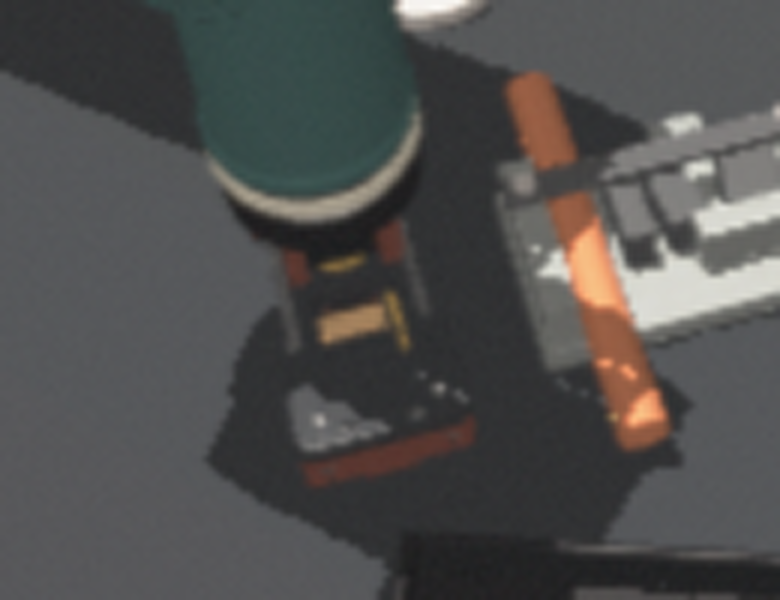

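The view is mostly blocked by the gripper. I'll lower in small steps and feel for contact.

Request:
{"method": "send_rows", "body": {"targets": [{"dp": [0, 2, 0], "rotation": [0, 0, 0], "hand": 60}, {"dp": [0, 4, 0], "rotation": [0, 0, 0], "hand": 60}, {"dp": [0, 5, 0], "rotation": [0, 0, 0], "hand": 60}]}}

```text
time_s: 4.52
tcp_pos: [415.7, -150.8, 188.4]
orientation: [[-0.964, 0.001, 0.265], [-0.265, -0.001, -0.964], [-0.001, -1.0, 0.001]]
contact_force: [-0.0, -0.5, -0.7]
width: 0.723
```

```bash
python3 -c "
from goal import *
where()"
```

```text
t 4.52 grasp pt [ 415.9 -150.9   25.4] jaw ang -74.64 tilt [ 0.001 -0.001 -1.   ] w 0.723 F [-0.  -0.5 -0.7]
```

Request:
{"method": "send_rows", "body": {"targets": [{"dp": [0, 1, 0], "rotation": [0, 0, 0], "hand": 60}, {"dp": [0, 2, 0], "rotation": [0, 0, 0], "hand": 60}, {"dp": [0, 2, 0], "rotation": [0, 0, 0], "hand": 60}]}}

```text
time_s: 4.77
tcp_pos: [415.6, -150.7, 187.0]
orientation: [[-0.964, 0.001, 0.265], [-0.265, -0.0, -0.964], [-0.001, -1.0, 0.001]]
contact_force: [-2.2, 2.2, 14.1]
width: 0.721
```

```bash
python3 -c "
from goal import *
where()"
```

```text
t 4.77 grasp pt [ 415.8 -150.8   24. ] jaw ang -74.64 tilt [ 0.001 -0.    -1.   ] w 0.721 F [-2.2  2.2 14.1]
```

The wedge touches the bench at a grasp height of about 24 mm. I'll release, lift and look.

Request:
{"method": "send_rows", "body": {"targets": [{"dp": [0, 0, 0], "rotation": [0, 0, 0], "hand": 95}, {"dp": [0, 0, 0], "rotation": [0, 0, 0], "hand": 95}, {"dp": [0, 0, 0], "rotation": [0, 0, 0], "hand": 95}, {"dp": [0, -30, 0], "rotation": [0, 0, 0], "hand": 95}, {"dp": [0, -70, 0], "rotation": [0, 0, 0], "hand": 95}, {"dp": [0, -110, 0], "rotation": [0, -7, 0], "hand": 95}, {"dp": [0, -140, 0], "rotation": [0, -14, 0], "hand": 95}, {"dp": [0, -150, 0], "rotation": [0, -21, 0], "hand": 95}]}}

```text
time_s: 5.43
tcp_pos: [416.6, -151.3, 340.2]
orientation: [[-0.802, 0.006, 0.598], [-0.598, -0.003, -0.802], [-0.003, -1.0, 0.006]]
contact_force: [-0.3, -0.2, 0.1]
width: 0.955
```

```bash
python3 -c "
from goal import *
where();goal([415,-150,180],15.4)"
```

```text
t 5.43 grasp pt [ 417.6 -151.8  177.2] jaw ang -53.29 tilt [ 0.006 -0.003 -1.   ] w 0.955 F [-0.3 -0.2  0.1]
dp [ 0.5 -2.8 -2. ] rot [ -0.42 -68.69   0.07] rows 9.6
```

Request:
{"method": "send_rows", "body": {"targets": [{"dp": [0, -3, -2], "rotation": [0, -68.7, 0], "hand": 95}, {"dp": [0, -3, -2], "rotation": [0, -68.7, 0], "hand": 95}, {"dp": [0, -3, -2], "rotation": [0, -68.7, 0], "hand": 95}, {"dp": [0, -3, -2], "rotation": [0, -68.7, 0], "hand": 95}, {"dp": [0, -3, -2], "rotation": [0, -68.7, 0], "hand": 95}, {"dp": [0, -3, -2], "rotation": [0, -68.7, 0], "hand": 95}, {"dp": [0, -3, -2], "rotation": [0, -68.7, 0], "hand": 95}, {"dp": [0, -3, -2], "rotation": [0, -68.7, 0], "hand": 95}]}}

```text
time_s: 6.1
tcp_pos: [414.1, -149.0, 338.8]
orientation: [[0.07, -0.0, 0.998], [-0.998, 0.0, 0.07], [-0.0, -1.0, -0.0]]
contact_force: [1.0, -0.1, 0.8]
width: 0.95
```

Request:
{"method": "send_rows", "body": {"targets": [{"dp": [0, 0, 0], "rotation": [0, -12.8, 0], "hand": 95}, {"dp": [0, 0, 0], "rotation": [0, -12.8, 0], "hand": 95}, {"dp": [0, 0, 0], "rotation": [0, -12.8, 0], "hand": 95}]}}

```text
time_s: 6.35
tcp_pos: [414.1, -149.0, 338.8]
orientation: [[0.287, -0.0, 0.958], [-0.958, 0.0, 0.287], [-0.0, -1.0, -0.0]]
contact_force: [-0.4, 0.6, 0.1]
width: 0.953
```

```bash
python3 -c "
from goal import *
c=snap('wrist','w5.png');where();np.save('w5.npy',c,allow_pickle=True)"
```

```text
t 6.4 grasp pt [ 414.1 -149.   175.8] jaw ang 16.34 tilt [-0.  0. -1.] w 0.95 F [-0.4 -0.5  0.7]
```

View pics/w5.png

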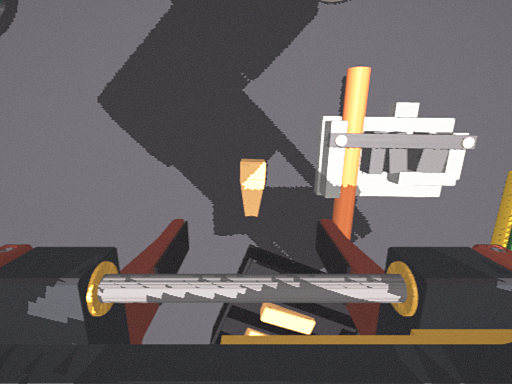

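The wedge lies flat at (253,187), thin end toward the bottom of the image. In the same view the vise's tongue is at (407,109), the strap at row 141 and the pipe at column 355.

```bash
python3 - <<'E'
from goal import *
c=np.load('w5.npy',allow_pickle=True).item(); b=cv2.cvtColor(c['image'],cv2.COLOR_RGB2BGR)
cv2.imwrite('pics/w5a.png',cv2.resize(b[150:222,225:285],(500,600),interpolation=cv2.INTER_CUBIC))
cv2.imwrite('pics/w5b.png',cv2.resize(b[90:210,310:480],(800,565),interpolation=cv2.INTER_CUBIC))
E
```

```text
(no output)
```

View pics/w5a.png

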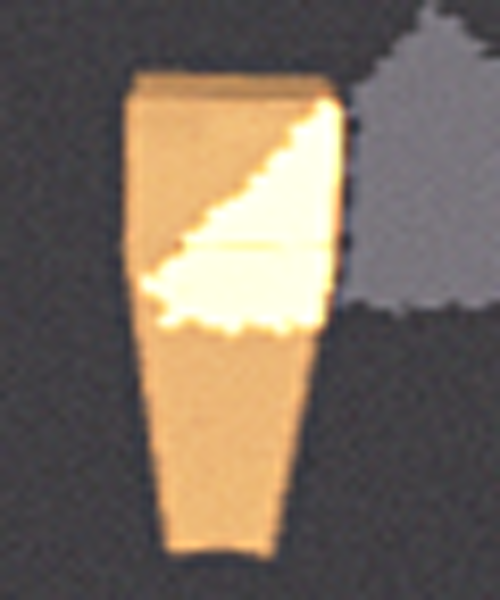

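View pics/w5b.png

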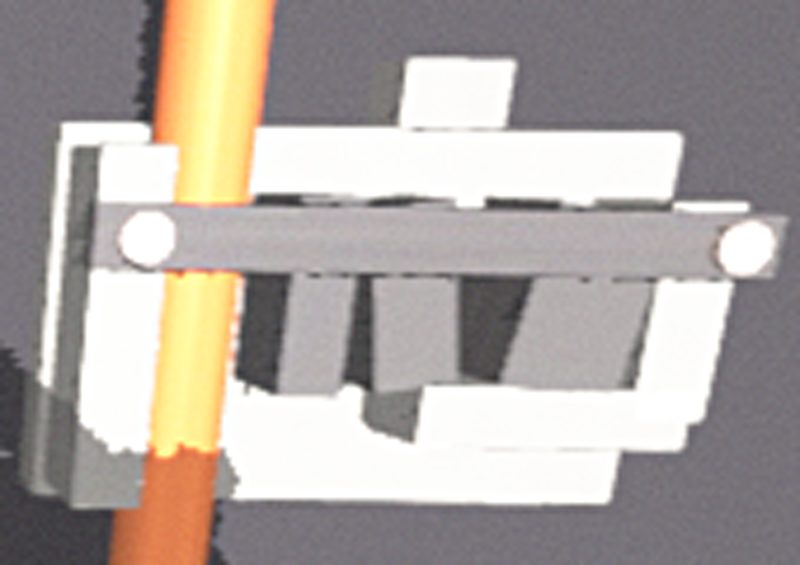

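```bash
python3 - <<'E'
from goal import *
c=np.load('w5.npy',allow_pickle=True).item()
A=lambda x,y,z:world(c,225+x/8.333-.44,150+y/8.333-.44,z)
B=lambda x,y,z:world(c,310+x/4.706-.4,90+y/4.706-.4,z)
bt,tp=A(235,97,24),A(220,553,24); print('wedge butt',bt.round(1),'tip',tp.round(1),'len',np.linalg.norm(tp-bt),'ang',np.degrees(np.arctan2(*(tp-bt)[[1,0]])),'headw',np.linalg.norm(A(127,97,24)-A(343,97,24)))
pts={}
for n,x,y,z in [('tongL',405,57,16),('tongR',517,60,16),('tbL',400,127,16),('tbR',505,131,16),('baseFL',60,123,16),('baseFR',683,132,16),('baseBR',610,502,16),('strapFL',95,203,48),('strapFR',785,215,48),('pipeT',218,0,38),('pipeB',180,445,38)]:
    pts[n]=B(x,y,z)[:2]; print(n,pts[n].round(1), B(x,y,None).round(1))
f=pts['baseFR']-pts['baseFL']; print('front edge len',np.linalg.norm(f),'vise y ang',np.degrees(np.arctan2(f[1],f[0])), 'tongue w',np.linalg.norm(pts['tongR']-pts['tongL']))
# fit vise pose from z=16 points (2D rigid)
loc={'tongL':(-30,-12),'tongR':(-30,12),'tbL':(-15,-12),'tbR':(-15,12),'baseFL':(-15,-90),'baseFR':(-15,55),'baseBR':(75,55)}
X=np.array([loc[k] for k in loc],float);Y=np.array([pts[k] for k in loc])
from scipy.spatial.transform import Rotation as Ro
mx,my=X.mean(0),Y.mean(0); H=(X-mx).T@(Y-my);th=np.arctan2(H[0,1]-H[1,0],H[0,0]+H[1,1]); R=np.array([[np.cos(th),-np.sin(th)],[np.sin(th),np.cos(th)]])
t=my-R@mx; print('mouth',t.round(1),'x ang',np.degrees(th).round(2)); print('res',((X@R.T+t)-Y).round(1).tolist())
E
```

```text
wedge butt [ 404.9 -118.5   24. ] tip [ 421.2 -180.2   24. ] len 63.86549612875025 ang -75.17824615882849 headw 28.584773097338303
tongL [533.4 -14.5] [533.5 -14.5  15.9]
tongR [558.1  -7.8] [566.3  -4.3   1. ]
tbL [538.8 -28.9] [540.3 -28.4  12.8]
tbR [562.3 -22.8] [563.4 -22.4  14. ]
baseFL [463.3 -50.5] [464.4 -50.1  11.6]
baseFR [601.8 -11.2] [613.6  -7.4  -1. ]
baseBR [626.4 -96.3] [ 6.389e+02 -9.720e+01 -2.000e-01]
strapFL [468.5 -66.6] [468.1 -66.7  49.5]
strapFR [608.1 -27.4] [ 6.468e+02 -1.800e+01 -6.000e-01]
pipeT [481.1 -20.1] [481.4 -19.9  37.1]
pipeB [ 509.2 -111. ] [ 509.2 -111.    37.9]
front edge len 143.9514416350177 vise y ang 15.860663405150115 tongue w 25.58604072132682
mouth [553.9 -40.1] x ang -74.13
res [[0.7, -0.0], [-0.9, -0.2], [-0.5, -0.1], [-1.0, 0.4], [-0.1, 0.2], [0.9, 0.6], [0.9, -0.9]]
```

The vise mouth fits at (553.9,-40.1) with x at -74.1° (residuals under 1 mm). The wedge butt is at (404.9,-118.5), heading -75.2°. I'll grip it across the head.

```bash
python3 -c "
from goal import *
where();goal([407.3,-127.5,60],14.8);goal([407.3,-127.5,22],14.8)"
```

```text
t 6.4 grasp pt [ 414.1 -149.   175.8] jaw ang 16.34 tilt [-0.  0. -1.] w 0.95 F [-0.4 -0.5  0.7]
dp [-22.5 115.8  -0.5] rot [ 0.02  1.54 -0.02] rows 2.8
dp [-22.5 153.8  -0.5] rot [ 0.02  1.54 -0.02] rows 3.7
```

Request:
{"method": "send_rows", "body": {"targets": [{"dp": [-22.5, 30, -0.5], "rotation": [0, 1.5, 0], "hand": 70}, {"dp": [-22.5, 70, -0.5], "rotation": [0, 1.5, 0], "hand": 70}, {"dp": [-22.5, 105, -0.5], "rotation": [0, 1.5, 0], "hand": 70}, {"dp": [-22.5, 116, -0.5], "rotation": [0, 1.5, 0], "hand": 70}, {"dp": [-22.5, 116, -0.5], "rotation": [0, 1.5, 0], "hand": 70}, {"dp": [-22.5, 116, -0.5], "rotation": [0, 1.5, 0], "hand": 70}]}}

```text
time_s: 6.9
tcp_pos: [407.3, -127.6, 222.6]
orientation: [[0.256, -0.002, 0.967], [-0.967, 0.001, 0.256], [-0.001, -1.0, -0.001]]
contact_force: [-0.4, 0.4, 0.1]
width: 0.708
```

```bash
python3 -c "
from goal import *
c=snap('wrist','w6.png');where();goal([407.3,-127.5,22],14.8)"
```

```text
t 6.95 grasp pt [ 407.8 -127.8   60.4] jaw ang 14.85 tilt [ 0.  0. -1.] w 0.701 F [-0.3  0.5  0.7]
dp [-0.4 38.4 -0.4] rot [-0.01  0.05  0.  ] rows 0.9
```

View pics/w6.png

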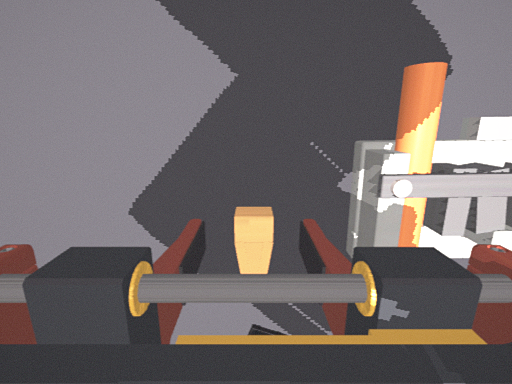

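The wedge head (236..273, 207..240) sits midway between the fingertips. I'll lower, grip and lift.

Request:
{"method": "send_rows", "body": {"targets": [{"dp": [-0.4, 20, -0.4], "rotation": [0, 0, 0], "hand": 70}, {"dp": [-0.4, 38, -0.4], "rotation": [0, 0, 0], "hand": 70}, {"dp": [-0.4, 38, -0.4], "rotation": [0, 0, 0], "hand": 20}, {"dp": [-0.4, 38, -0.4], "rotation": [0, 0, 0], "hand": 20}, {"dp": [-0.4, 38, -0.4], "rotation": [0, 0, 0], "hand": 20}, {"dp": [-0.4, 38, -0.4], "rotation": [0, 0, 0], "hand": 20}, {"dp": [-0.4, 38, -0.4], "rotation": [0, 0, 0], "hand": 20}], "force": 30}}

```text
time_s: 7.53
tcp_pos: [407.4, -127.6, 186.0]
orientation: [[0.258, 0.002, 0.966], [-0.966, -0.001, 0.258], [0.001, -1.0, 0.002]]
contact_force: [0.5, -0.2, 0.0]
width: 0.36
```

```bash
python3 -c "
from goal import *
c=snap('wrist','w7.png');where()"
```

```text
t 7.58 grasp pt [ 407.6 -127.7   22.9] jaw ang 14.95 tilt [ 0.002 -0.001 -1.   ] w 0.319 F [0.7 1.3 7.1]
```

View pics/w7.png

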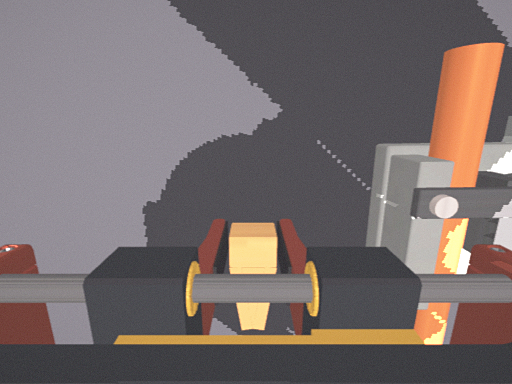

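Gripped (opening 28 mm). I'll lift and carry it to a point in front of the mouth.

```bash
cat >> goal.py <<'E'
M=np.array([553.9,-40.1]);VA=-74.13
def vp(x,y=0,off=54.4):
    a=np.radians(VA); return M+(x-off)*np.array([np.cos(a),np.sin(a)])+y*np.array([-np.sin(a),np.cos(a)])
def vg(x,z,y=0): goal([*vp(x,y),z],VA+90)
E
python3 -c "
from goal import *
vg(-25,110);vg(-25,41)"
```

```text
dp [-126.  -87.  163.] rot [-0.08 -0.93  0.07] rows 5.4
dp [-126.1  -18.   162.9] rot [-0.08 -0.93  0.07] rows 5.0
```

Request:
{"method": "send_rows", "body": {"targets": [{"dp": [0, -35, 0], "rotation": [0, 0, 0], "hand": 20}, {"dp": [0, -70, 0], "rotation": [0, 0, 0], "hand": 20}, {"dp": [-20, -87, 26], "rotation": [0, -0.9, 0], "hand": 20}, {"dp": [-45, -87, 58], "rotation": [0, -0.9, 0], "hand": 20}, {"dp": [-70, -87, 90], "rotation": [0, -0.9, 0], "hand": 20}, {"dp": [-95, -87, 123], "rotation": [0, -0.9, 0], "hand": 20}, {"dp": [-115, -87, 149], "rotation": [0, -0.9, 0], "hand": 20}, {"dp": [-126, -87, 163], "rotation": [0, -0.9, 0], "hand": 20}]}}

```text
time_s: 8.25
tcp_pos: [534.1, 39.3, 272.9]
orientation: [[0.275, 0.003, 0.961], [-0.961, 0.001, 0.275], [0.0, -1.0, 0.003]]
contact_force: [-1.0, -0.2, -0.4]
width: 0.32
```

Request:
{"method": "send_rows", "body": {"targets": [{"dp": [0, 0, 0], "rotation": [0, 0, 0], "hand": 20}, {"dp": [0, 0, 0], "rotation": [0, 0, 0], "hand": 20}]}}

```text
time_s: 8.42
tcp_pos: [531.9, 37.0, 272.1]
orientation: [[0.275, -0.0, 0.961], [-0.961, -0.0, 0.275], [0.0, -1.0, -0.0]]
contact_force: [0.4, -0.3, -0.6]
width: 0.317
```

```bash
python3 -c "
from goal import *
c=snap('wrist','w8.png');where();vg(-25,110);vg(-25,50);np.save('w8.npy',c,allow_pickle=True)
for x in [(0,0,16),(-30,12,16),(-30,-12,16),(2,0,46)]: print(x,proj(c,[*vp(x[0],x[1],0),x[2]]))"
```

```text
t 8.47 grasp pt [531.   36.3 108.9] jaw ang 15.91 tilt [-0.001 -0.    -1.   ] w 0.311 F [-0.3 -0.3 -0.9]
dp [ 0.3 -1.1  1. ] rot [ 0.07  0.04 -0.01] rows 0.0
dp [ 0.3 58.9  1. ] rot [ 0.07  0.04 -0.01] rows 1.4
(0, 0, 16) (np.float64(252.7976620313839), np.float64(281.16766613161263))
(-30, 12, 16) (np.float64(265.25273003642525), np.float64(253.92442574386195))
(-30, -12, 16) (np.float64(240.52011202387416), np.float64(253.87442955773213))
(2, 0, 46) (np.float64(252.88552279609505), np.float64(302.3472866519919))
```

View pics/w8.png

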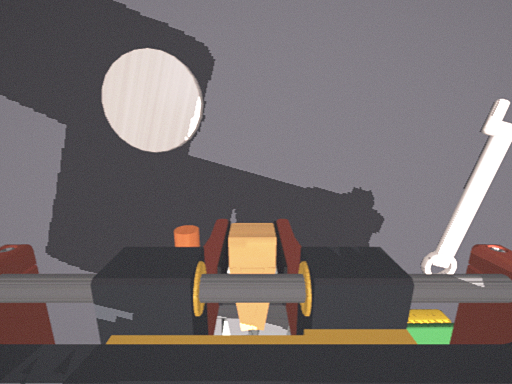

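Request:
{"method": "send_rows", "body": {"targets": [{"dp": [0.3, 30, 1], "rotation": [0, 0, 0], "hand": 20}, {"dp": [0.3, 58, 1], "rotation": [0, 0, 0], "hand": 20}, {"dp": [0.3, 68, 1], "rotation": [0, 0, 0], "hand": 20}, {"dp": [0.3, 68, 1], "rotation": [0, 0, 0], "hand": 20}]}}

```text
time_s: 8.8
tcp_pos: [531.1, 35.4, 202.1]
orientation: [[0.272, -0.005, 0.962], [-0.962, 0.0, 0.272], [-0.002, -1.0, -0.005]]
contact_force: [0.2, -0.8, -0.5]
width: 0.316
```

```bash
python3 -c "
from goal import *
where();vg(-25,41);vg(18,41)
for n in ['side','scene']:
    c=snap(n); b=cv2.cvtColor(c['image'],cv2.COLOR_RGB2BGR); u,v=proj(c,[*vp(-10,0,0),30]);u=int(u);v=int(v)
    cv2.imwrite('pics/v9_%s.png'%n,cv2.resize(b[v-45:v+30,u-50:u+50],(800,600),interpolation=cv2.INTER_CUBIC))
"
```

```text
t 8.8 grasp pt [530.2  35.4  39.1] jaw ang 15.77 tilt [-0.005  0.    -1.   ] w 0.316 F [ 0.2 -0.8 -0.5]
dp [-0.6 -1.9  1.3] rot [ 0.29 -0.1  -0.1 ] rows 0.1
dp [42.4 -1.9  1.4] rot [ 0.29 -0.1  -0.1 ] rows 1.0
```

View pics/v9_side.png

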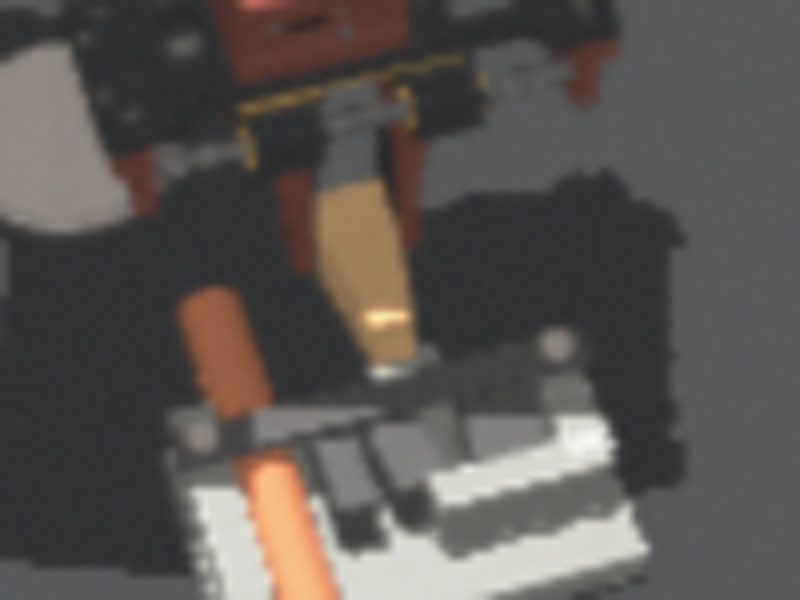

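View pics/v9_scene.png

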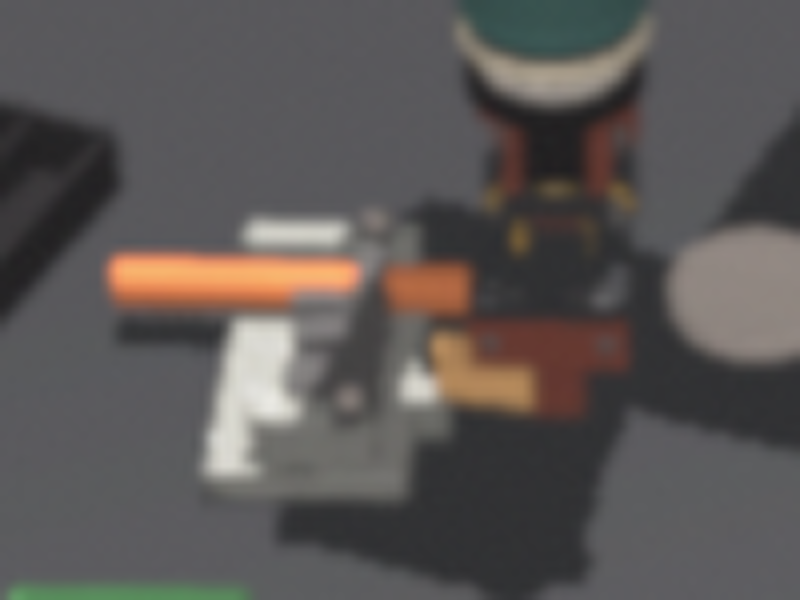

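```bash
python3 -c "
from goal import *
c=snap('side');where(); u0,v0=proj(c,[*vp(-10,0,0),30]);u0=int(u0)-50;v0=int(v0)-45
f=lambda x,y,z:((np.array(proj(c,[*vp(x,y,0),z]))-[u0,v0]+.5)*8).round()
s=state();
for n,p in dict(tipL=(-25,-7,41),tipR=(-25,7,41),tipLb=(-25,-7,17),tipRb=(-25,7,17),buttL=(-89,-14,41),buttR=(-89,14,41),tongueL=(-30,-12,16),tongueR=(-30,12,16),tbL=(-15,-12,16),tbR=(-15,12,16),strapscrewR=(9,48,48),pipeend=(-60,-61,38)).items(): print(n,f(*p))
"
```

```text
t 8.95 grasp pt [533.1  35.8  41.9] jaw ang 15.8 tilt [ 0.  0. -1.] w 0.314 F [ 0.3  0.9 -0.6]
tipL [378. 319.]
tipR [417. 309.]
tipLb [380. 359.]
tipRb [418. 349.]
buttL [308. 186.]
buttR [383. 167.]
tongueL [362. 353.]
tongueR [427. 337.]
tbL [374. 387.]
tbR [440. 370.]
strapscrewR [562. 344.]
pipeend [202. 285.]
```

The alignment agrees with the prediction within about 2 mm. I'll slide it in gently.

Request:
{"method": "send_rows", "body": {"targets": [{"dp": [10, 0, 0], "rotation": [0, 0, 0], "hand": 20}, {"dp": [20, 0, 0], "rotation": [0, 0, 0], "hand": 20}, {"dp": [27, 0, 0], "rotation": [0, 0, 0], "hand": 20}, {"dp": [33, 0, 0], "rotation": [0, 0, 0], "hand": 20}, {"dp": [33, 0, 0], "rotation": [0, 0, 0], "hand": 20}]}}

```text
time_s: 9.37
tcp_pos: [542.8, 3.2, 204.4]
orientation: [[0.272, 0.001, 0.962], [-0.962, -0.0, 0.272], [0.001, -1.0, 0.001]]
contact_force: [0.9, 0.0, -0.2]
width: 0.316
```

```bash
python3 -c "
from goal import *
where();vg(18,41)"
```

```text
t 9.37 grasp pt [543.    3.1  41.4] jaw ang 15.78 tilt [ 0.001 -0.    -1.   ] w 0.316 F [ 0.9  0.  -0.2]
dp [ 8.3  0.5 -1.1] rot [-0.08 -0.09  0.04] rows 0.2
```

Request:
{"method": "send_rows", "body": {"targets": [{"dp": [4, 0, -0.7], "rotation": [0, 0, 0], "hand": 20}, {"dp": [8, 0, -0.7], "rotation": [0, 0, 0], "hand": 20}, {"dp": [8.5, 0, -0.7], "rotation": [0, 0, 0], "hand": 20}, {"dp": [8.5, 1, -0.7], "rotation": [0, 0, 0], "hand": 20}, {"dp": [8.5, 2, -0.7], "rotation": [0, 0, 0], "hand": 20}]}}

```text
time_s: 9.78
tcp_pos: [543.9, -3.6, 202.1]
orientation: [[0.273, 0.001, 0.962], [-0.962, -0.0, 0.273], [0.0, -1.0, 0.001]]
contact_force: [0.8, -0.3, 0.5]
width: 0.317
```

```bash
python3 -c "
from goal import *
where()
for n in ['side','scene']:
    c=snap(n); b=cv2.cvtColor(c['image'],cv2.COLOR_RGB2BGR); u,v=proj(c,[*vp(-10,0,0),30]);u=int(u);v=int(v)
    cv2.imwrite('pics/v10_%s.png'%n,cv2.resize(b[v-45:v+30,u-50:u+50],(800,600),interpolation=cv2.INTER_CUBIC))
where()
"
```

```text
t 9.78 grasp pt [544.   -3.7  39.1] jaw ang 15.86 tilt [ 0.001 -0.    -1.   ] w 0.317 F [ 0.8 -0.3  0.5]
t 9.88 grasp pt [543.9  -3.6  38.9] jaw ang 15.88 tilt [ 0.001 -0.    -1.   ] w 0.313 F [ 1.5 -0.3 -0.1]
```

View pics/v10_side.png

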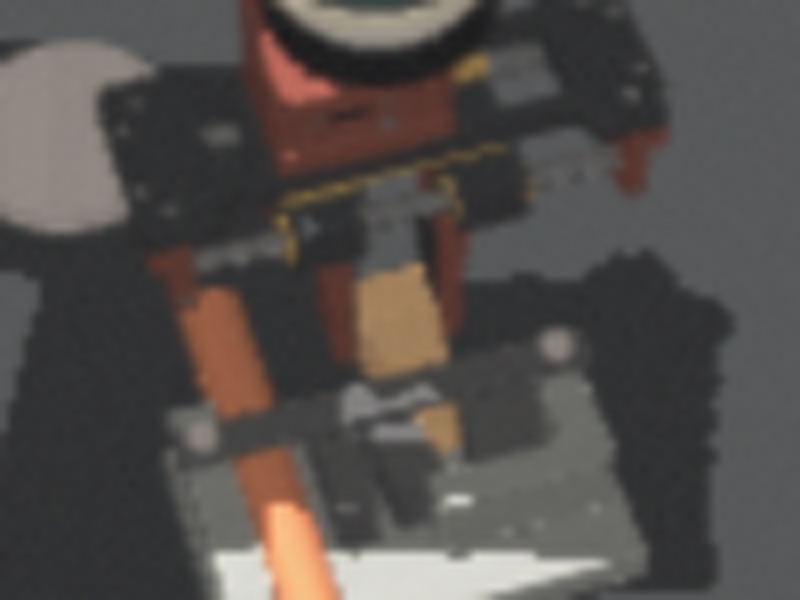

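View pics/v10_scene.png

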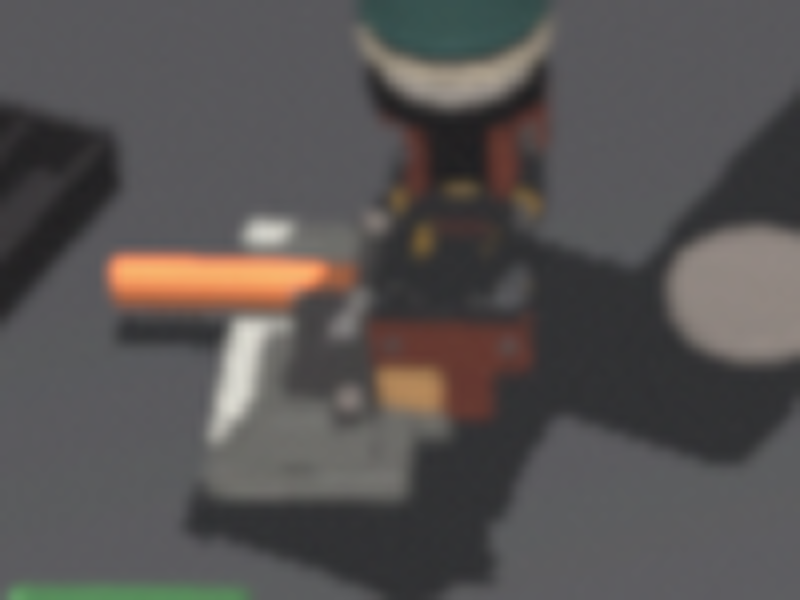

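The wedge tip is past the strap, visible at crop (440,430) in the side view, and in the slot. I'll lower until it touches the floor.

Request:
{"method": "send_rows", "body": {"targets": [{"dp": [0, 0.5, 0], "rotation": [0, 0, 0], "hand": 20}, {"dp": [0, 1, 0], "rotation": [0, 0, 0], "hand": 20}, {"dp": [0, 1, 0], "rotation": [0, 0, 0], "hand": 20}]}}

```text
time_s: 10.13
tcp_pos: [543.8, -3.5, 201.5]
orientation: [[0.273, 0.001, 0.962], [-0.962, 0.0, 0.273], [0.0, -1.0, 0.001]]
contact_force: [0.8, 0.6, 5.5]
width: 0.317
```

Floor contact. I'll open modestly, since the pipe is beside the finger, and wait.

Request:
{"method": "send_rows", "body": {"targets": [{"dp": [0, 0, 0], "rotation": [0, 0, 0], "hand": 55}, {"dp": [0, 0, 0], "rotation": [0, 0, 0], "hand": 55}, {"dp": [0, 0, 0], "rotation": [0, 0, 0], "hand": 55}, {"dp": [0, 0, 0], "rotation": [0, 0, 0], "hand": 55}, {"dp": [0, 0, 0], "rotation": [0, 0, 0], "hand": 55}]}}

```text
time_s: 10.55
tcp_pos: [543.4, -3.7, 200.8]
orientation: [[0.273, -0.001, 0.962], [-0.962, 0.0, 0.273], [-0.0, -1.0, -0.001]]
contact_force: [1.5, 1.1, -0.2]
width: 0.552
```

```bash
python3 -c "
from goal import *
where()
c=snap('wrist','w11.png')
"
```

```text
t 10.55 grasp pt [543.3  -3.6  37.8] jaw ang 15.86 tilt [-0.001  0.    -1.   ] w 0.552 F [ 1.5  1.1 -0.2]
```

View pics/w11.png

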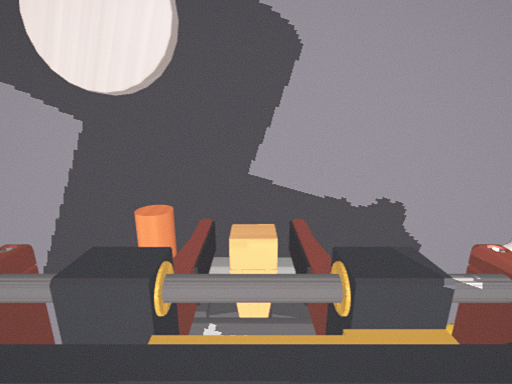

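The fingers are clear of the wedge head at (253,247), which rests by itself. I'll rise straight up and check it from above.

Request:
{"method": "send_rows", "body": {"targets": [{"dp": [0, -15, 0], "rotation": [0, 0, 0], "hand": 55}, {"dp": [0, -45, 0], "rotation": [0, 0, 0], "hand": 55}, {"dp": [0, -85, 0], "rotation": [0, 0, 0], "hand": 55}, {"dp": [-30, -120, 0], "rotation": [0, 0, 0], "hand": 55}, {"dp": [-60, -150, 0], "rotation": [0, 0, 0], "hand": 70}, {"dp": [-60, -150, 0], "rotation": [0, 0, 0], "hand": 70}]}}

```text
time_s: 11.1
tcp_pos: [527.5, 56.7, 356.0]
orientation: [[0.274, 0.007, 0.962], [-0.962, 0.002, 0.274], [0.0, -1.0, 0.007]]
contact_force: [0.7, -0.3, 0.2]
width: 0.661
```

```bash
python3 -c "
from goal import *
where()
c=snap('wrist','w12.png');np.save('w12.npy',c,allow_pickle=True)
s=snap('side');b=cv2.cvtColor(s['image'],cv2.COLOR_RGB2BGR)
u,v=proj(s,[*vp(-10,0,0),30]);u=int(u);v=int(v)
cv2.imwrite('pics/v12_side.png',cv2.resize(b[v-45:v+30,u-50:u+50],(800,600),interpolation=cv2.INTER_CUBIC))
"
```

```text
t 11.1 grasp pt [528.7  56.9 193. ] jaw ang 15.91 tilt [ 0.007  0.002 -1.   ] w 0.661 F [ 0.7 -0.3  0.2]
```

View pics/w12.png

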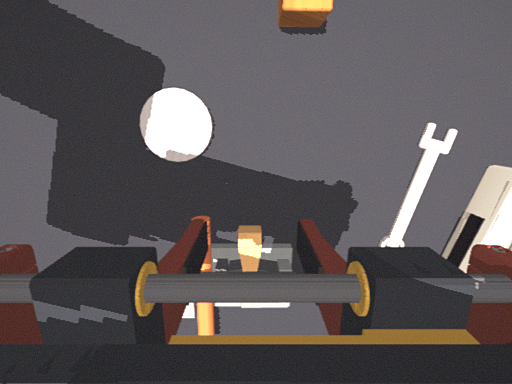

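View pics/v12_side.png

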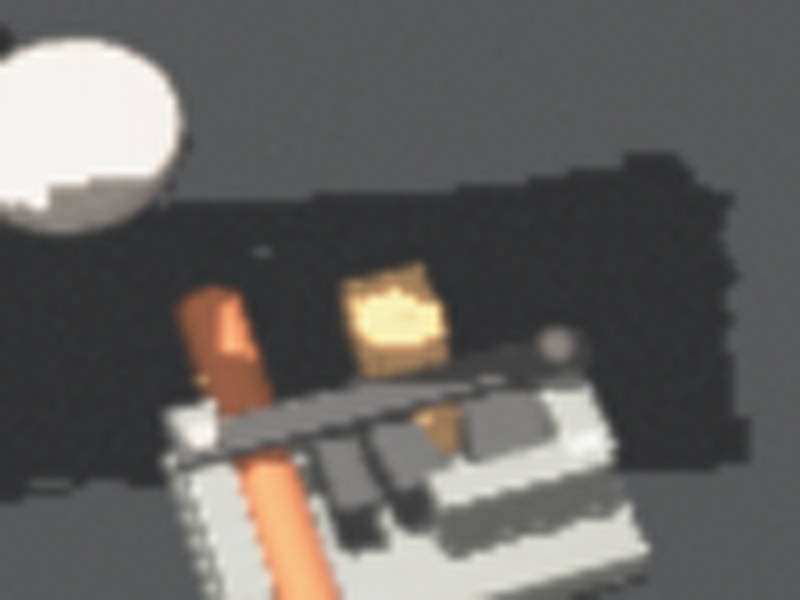

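The wedge rests in the slot: its head is in front of the strap at crop (395,315) and its tip shows behind at (440,430). Now the pounder, starting with a look from above.

```bash
python3 -c "
from goal import *
c=np.load('w12.npy',allow_pickle=True).item()
for p in [(239,236),(262,236),(239,228),(261,228)]: print(p,world(c,*p,40).round(1))
print('expected butt',vp(17.6-64,0,0))
goal([508,310,235],15.3)"
```

```text
(239, 236) [529.9  -2.9  40. ]
(262, 236) [556.3   4.6  40. ]
(239, 228) [527.2   7.   40. ]
(261, 228) [552.2  14.1  40. ]
expected butt [541.21165948   4.53144648]
dp [-250.5  -45.7   51.8] rot [-0.19  0.68  0.06] rows 6.2
```

Request:
{"method": "send_rows", "body": {"targets": [{"dp": [-40, -45, 8], "rotation": [0, 0.7, 0], "hand": 70}, {"dp": [-80, -45, 16], "rotation": [0, 0.7, 0], "hand": 70}, {"dp": [-120, -45, 24], "rotation": [0, 0.7, 0], "hand": 70}, {"dp": [-160, -45, 32], "rotation": [0, 0.7, 0], "hand": 70}, {"dp": [-200, -45, 40], "rotation": [0, 0.7, 0], "hand": 70}, {"dp": [-235, -45, 48], "rotation": [0, 0.7, 0], "hand": 70}, {"dp": [-250, -45, 52], "rotation": [0, 0.7, 0], "hand": 70}, {"dp": [-250, -45, 52], "rotation": [0, 0.7, 0], "hand": 70}]}}

```text
time_s: 11.87
tcp_pos: [508.9, 311.7, 393.6]
orientation: [[0.265, -0.002, 0.964], [-0.964, 0.0, 0.265], [-0.001, -1.0, -0.002]]
contact_force: [-0.3, -0.2, 0.1]
width: 0.699
```

```bash
python3 -c "
from goal import *
where()
c=snap('wrist','w13.png');np.save('w13.npy',c,allow_pickle=True)"
```

```text
t 11.87 grasp pt [508.5 311.7 230.6] jaw ang 15.35 tilt [-0.002  0.    -1.   ] w 0.699 F [-0.3 -0.2  0.1]
```

View pics/w13.png

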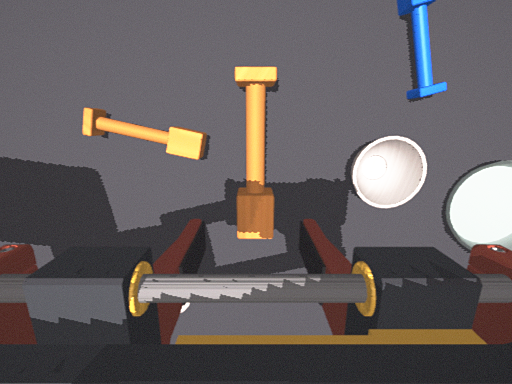

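```bash
python3 - <<'E'
from goal import *
c=np.load('w13.npy',allow_pickle=True).item(); b=cv2.cvtColor(c['image'],cv2.COLOR_RGB2BGR)
cv2.imwrite('pics/w13a.png',cv2.resize(b[60:245,215:300],(414,900),interpolation=cv2.INTER_CUBIC)[:600]);cv2.imwrite('pics/w13b.png',cv2.resize(b[175:245,220:295],(643,600),interpolation=cv2.INTER_CUBIC))
hsv=cv2.cvtColor(c['image'],cv2.COLOR_RGB2HSV); m=cv2.inRange(hsv,np.array((5,90,50)),np.array((25,255,255)))
pts=[]
for v in [70,78,84,90,100,115,130,145,160,175,185,192,200,215,225,232,236,239,242]:
    u=np.where(m[v,220:295])[0]+220
    if len(u): print(v,u.min(),u.max(),world(c,(u.min()+u.max())/2,v,24 if 88<v<188 else 48).round(1))
E
```

```text
70 234 276 [476.1 437.6  48. ]
78 234 276 [478.3 429.6  48. ]
84 237 273 [480.  423.5  48. ]
90 245 265 [481.2 420.   24. ]
100 246 265 [484.9 409.   24. ]
115 246 265 [489.7 391.9  24. ]
130 246 264 [493.9 374.1  24. ]
145 246 264 [499. 356.  24.]
160 246 264 [504.1 337.4  24. ]
175 246 264 [509.5 318.2  24. ]
185 246 263 [512.5 305.   24. ]
192 237 272 [513.2 301.5  48. ]
200 236 273 [516.  291.5  48. ]
215 237 273 [522.  272.3  48. ]
225 237 273 [525.7 259.1  48. ]
232 237 272 [527.7 249.5  48. ]
236 237 272 [529.2 244.1  48. ]
```

View pics/w13b.png

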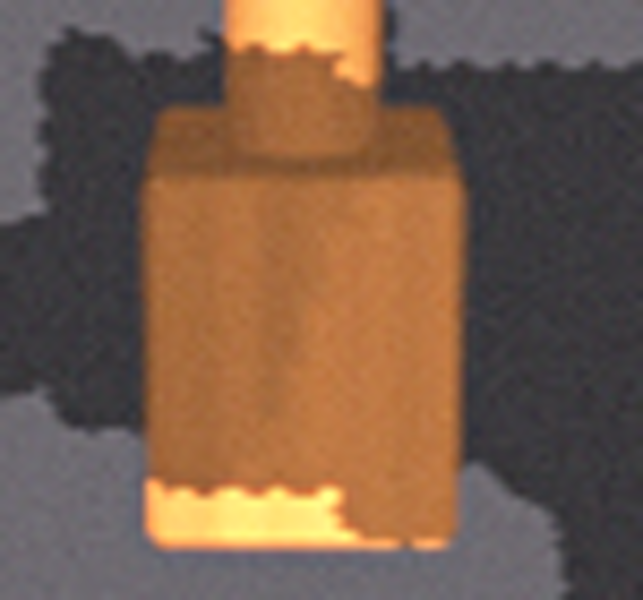

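The pounder's grip point is about (507.0,327.1) and its axis is at -75.0°. Its face is at (530.3,240.2). I'll descend onto the handle.

```bash
python3 -c "
from goal import *
goal([507,327,75],15);goal([507,327,24],15)"
```

```text
dp [-17.4 155.5   3.2] rot [0.18 0.32 0.05] rows 3.8
dp [-17.5 206.5   3.4] rot [0.18 0.32 0.05] rows 5.0
```

Request:
{"method": "send_rows", "body": {"targets": [{"dp": [-17, 40, 3], "rotation": [0.2, 0.3, 0], "hand": 70}, {"dp": [-17, 80, 3], "rotation": [0.2, 0.3, 0], "hand": 70}, {"dp": [-17, 120, 3], "rotation": [0.2, 0.3, 0], "hand": 70}, {"dp": [-17, 150, 3], "rotation": [0.2, 0.3, 0], "hand": 70}, {"dp": [-17, 155, 3], "rotation": [0.2, 0.3, 0], "hand": 70}, {"dp": [-17, 155, 3], "rotation": [0.2, 0.3, 0], "hand": 70}]}}

```text
time_s: 12.42
tcp_pos: [506.7, 323.5, 238.1]
orientation: [[0.255, -0.003, 0.967], [-0.967, -0.003, 0.255], [0.002, -1.0, -0.003]]
contact_force: [0.4, 0.1, 0.3]
width: 0.699
```

```bash
python3 -c "
from goal import *
where()
c=snap('wrist','w14.png');goal([507,327,24],15)"
```

```text
t 12.42 grasp pt [506.2 323.1  75.1] jaw ang 14.77 tilt [-0.003 -0.003 -1.   ] w 0.699 F [0.4 0.1 0.3]
dp [-2.8 53.4 -0.1] rot [-0.06 -0.22  0.05] rows 1.3
```

View pics/w14.png

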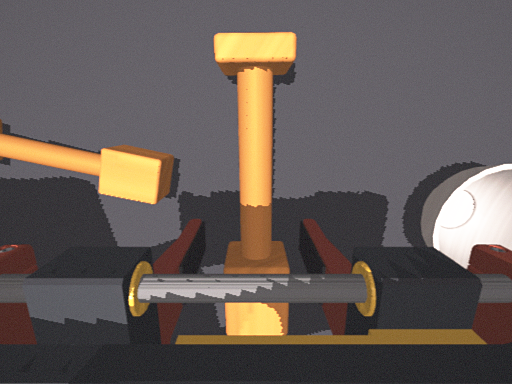

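The handle is centred between the fingers and the head starts beyond them at row 243. I'll lower and grip firmly.

Request:
{"method": "send_rows", "body": {"targets": [{"dp": [-3, 25, 1], "rotation": [0, -0.2, 0], "hand": 70}, {"dp": [-3, 51, 1], "rotation": [0, -0.2, 0], "hand": 70}, {"dp": [-3, 52, 1], "rotation": [0, -0.2, 0], "hand": 10}, {"dp": [-3, 52, 1], "rotation": [0, -0.2, 0], "hand": 10}, {"dp": [-3, 52, 1], "rotation": [0, -0.2, 0], "hand": 10}, {"dp": [-3, 52, 1], "rotation": [0, -0.2, 0], "hand": 10}, {"dp": [-3, 52, 1], "rotation": [0, -0.2, 0], "hand": 10}, {"dp": [-3, 52, 1], "rotation": [0, -0.2, 0], "hand": 10}], "force": 60}}

```text
time_s: 13.13
tcp_pos: [508.0, 329.2, 190.4]
orientation: [[0.26, 0.005, 0.966], [-0.966, 0.002, 0.26], [-0.0, -1.0, 0.005]]
contact_force: [-2.2, -1.0, 2.1]
width: 0.284
```

```bash
python3 -c "
from goal import *
where()
"
```

```text
t 13.13 grasp pt [508.7 329.5  27.4] jaw ang 15.05 tilt [ 0.005  0.002 -1.   ] w 0.284 F [-2.2 -1.   2.1]
```

Request:
{"method": "send_rows", "body": {"targets": [{"dp": [0, 0, 0], "rotation": [0, 0, 0], "hand": 10}, {"dp": [0, 0, 0], "rotation": [0, 0, 0], "hand": 10}, {"dp": [0, -15, 0], "rotation": [0, 0, 0], "hand": 10}, {"dp": [0, -40, 0], "rotation": [0, 0, 0], "hand": 10}, {"dp": [0, -60, 0], "rotation": [0, 0, 0], "hand": 10}, {"dp": [0, -60, 0], "rotation": [0, 0, 0], "hand": 10}]}}

```text
time_s: 13.63
tcp_pos: [509.0, 329.9, 252.7]
orientation: [[0.26, 0.009, 0.966], [-0.966, 0.004, 0.26], [-0.001, -1.0, 0.01]]
contact_force: [1.5, 0.6, -2.8]
width: 0.263
```

```bash
python3 -c "
from goal import *
where()
c=snap('wrist','w15.png');s=snap('side');b=cv2.cvtColor(s['image'],cv2.COLOR_RGB2BGR)
u,v=proj(s,[507,310,80]);u=int(u);v=int(v)
cv2.imwrite('pics/v15.png',cv2.resize(b[v-45:v+45,u-60:u+60],(800,600),interpolation=cv2.INTER_CUBIC))"
```

```text
t 13.63 grasp pt [510.4 330.5  89.7] jaw ang 15.07 tilt [ 0.009  0.004 -1.   ] w 0.263 F [ 1.5  0.6 -2.8]
```

View pics/w15.png

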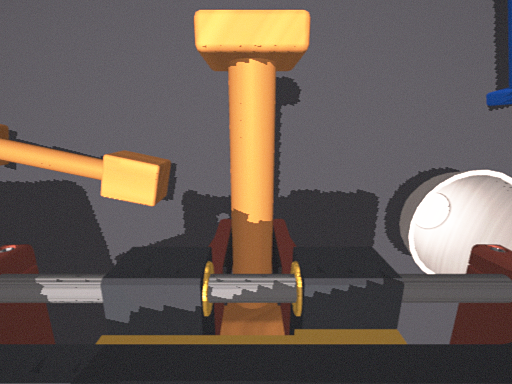

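View pics/v15.png

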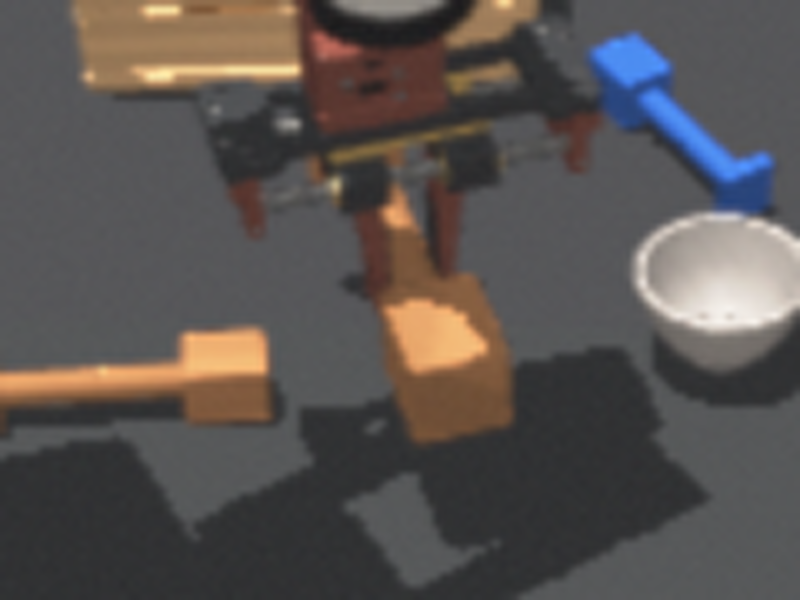

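The pounder is lifted and held. I'll check from wrist depth whether it is level and where its axis lies relative to the grasp point.

```bash
python3 - <<'E'
from goal import *
where(); c=snap('wrist'); P=cloud(c)
print('pommel top z',np.median(P[18:45,210:295,2]).round(1), 'pommel mid', P[30,252].round(1))
for v in [75,100,125,150,175,200,210]:
    r=P[v,225:285]; ok=r[:,2]>70; q=r[ok]; k=np.argmax(q[:,2]); print(v,'handle top z',np.percentile(q[:,2],90).round(1),'mid',q[:,:2].mean(0).round(1))
hsv=cv2.cvtColor(c['image'],cv2.COLOR_RGB2HSV); print([tuple(np.where(cv2.inRange(hsv,np.array((5,90,50)),np.array((25,255,255)))[v,180:320])[0][[0,-1]]+180) for v in (12,20,30,45,60,70)])
E
```

```text
t 13.73 grasp pt [508.4 329.4  86.3] jaw ang 15.06 tilt [ 0.005  0.002 -1.   ] w 0.259 F [ 0.2  0.4 -3.8]
pommel top z 107.1 pommel mid [479.2 434.2 107.8]
75 handle top z 95.2 mid [482.6 420.2]
100 handle top z 95.3 mid [485.8 409.1]
125 handle top z 95.0 mid [488.5 398.2]
150 handle top z 95.3 mid [491.9 386.5]
175 handle top z 94.8 mid [494.9 374. ]
200 handle top z 94.5 mid [498.7 361. ]
210 handle top z 95.0 mid [500.2 355.6]
[(np.int64(195), np.int64(308)), (np.int64(194), np.int64(310)), (np.int64(194), np.int64(309)), (np.int64(195), np.int64(308)), (np.int64(205), np.int64(298)), (np.int64(214), np.int64(289))]
```

Level: its axis is about 3 mm below the grasp point and the face about 92 mm ahead. I'll carry it behind the wedge.

```bash
cat >> goal.py <<'E'
def pg(x,z,y=0): goal([*vp(x,y,92),z],VA+90)   # pounder face at vise x, grasp z (axis=z-3)
E
python3 -c "
from goal import *
pg(-85,105); pg(-85,47)"
```

```text
dp [191.4 -19.8 -53.2] rot [-0.16 -0.81  0.  ] rows 4.8
dp [191.4  38.2 -53.3] rot [-0.16 -0.81  0.  ] rows 4.9
```

Request:
{"method": "send_rows", "body": {"targets": [{"dp": [15, -20, -5], "rotation": [0, -0.8, 0], "hand": 10}, {"dp": [45, -20, -13], "rotation": [0, -0.8, 0], "hand": 10}, {"dp": [80, -20, -23], "rotation": [0, -0.8, 0], "hand": 10}, {"dp": [115, -20, -32], "rotation": [0, -0.8, 0], "hand": 10}, {"dp": [150, -20, -42], "rotation": [0, -0.8, 0], "hand": 10}, {"dp": [178, -20, -50], "rotation": [0, -0.8, 0], "hand": 10}, {"dp": [191, -20, -53], "rotation": [0, -0.8, 0], "hand": 10}, {"dp": [191, -20, -53], "rotation": [0, -0.8, 0], "hand": 10}]}}

```text
time_s: 14.45
tcp_pos: [505.0, 128.1, 267.1]
orientation: [[0.27, -0.0, 0.963], [-0.963, -0.0, 0.27], [0.0, -1.0, -0.0]]
contact_force: [0.4, 0.1, -2.9]
width: 0.263
```

```bash
python3 -c "
from goal import *
where(); pg(-85,47)"
```

```text
t 14.45 grasp pt [504.9 128.  104.1] jaw ang 15.68 tilt [-0. -0. -1.] w 0.263 F [ 0.4  0.1 -2.9]
dp [-1.9 57.1  1.1] rot [ 0.03 -0.19  0.01] rows 1.4
```

Request:
{"method": "send_rows", "body": {"targets": [{"dp": [-2, 20, 1], "rotation": [0, -0.2, 0], "hand": 10}, {"dp": [-2, 42, 1], "rotation": [0, -0.2, 0], "hand": 10}, {"dp": [-2, 55, 1], "rotation": [0, -0.2, 0], "hand": 10}, {"dp": [-2, 57, 1], "rotation": [0, -0.2, 0], "hand": 10}, {"dp": [-2, 57, 1], "rotation": [0, -0.2, 0], "hand": 10}]}}

```text
time_s: 14.87
tcp_pos: [505.7, 133.6, 210.2]
orientation: [[0.277, -0.0, 0.961], [-0.961, 0.001, 0.277], [-0.001, -1.0, -0.0]]
contact_force: [-0.0, 0.1, -3.3]
width: 0.262
```

```bash
python3 - <<'E'
from goal import *
where(); pg(-85,47)
c=snap('wrist'); P=cloud(c); print('pommel top z',np.median(P[18:45,220:285,2]).round(1))
s=snap('side');b=cv2.cvtColor(s['image'],cv2.COLOR_RGB2BGR)
u,v=proj(s,[*vp(-50,0,0),40]);u=int(u);v=int(v)
cv2.imwrite('pics/v16.png',cv2.resize(b[v-50:v+40,u-60:u+60],(800,600),interpolation=cv2.INTER_CUBIC))
s=snap('scene');b=cv2.cvtColor(s['image'],cv2.COLOR_RGB2BGR)
u,v=proj(s,[*vp(-50,0,0),40]);u=int(u);v=int(v)
cv2.imwrite('pics/v16b.png',cv2.resize(b[v-40:v+35,u-50:u+50],(800,600),interpolation=cv2.INTER_CUBIC))
where()
E
```

```text
t 14.87 grasp pt [505.6 133.7  47.2] jaw ang 16.08 tilt [-0.     0.001 -1.   ] w 0.262 F [-0.   0.1 -3.3]
dp [ 3.3  0.2 -1.1] rot [ 0.02  0.21 -0.05] rows 0.1
pommel top z 68.1
t 15.02 grasp pt [507.6 133.7  49.2] jaw ang 16.08 tilt [ 0.004  0.001 -1.   ] w 0.261 F [-0.5  0.3 -2.3]
```

View pics/v16.png

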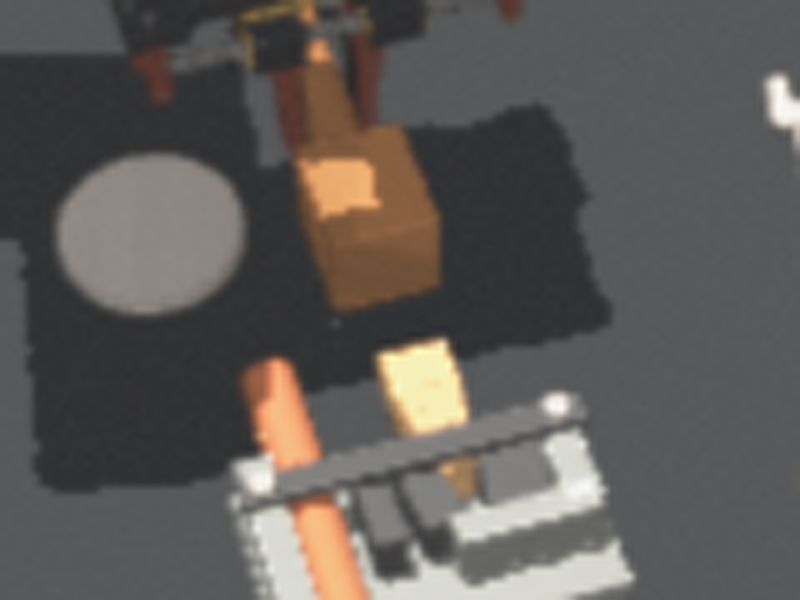

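View pics/v16b.png

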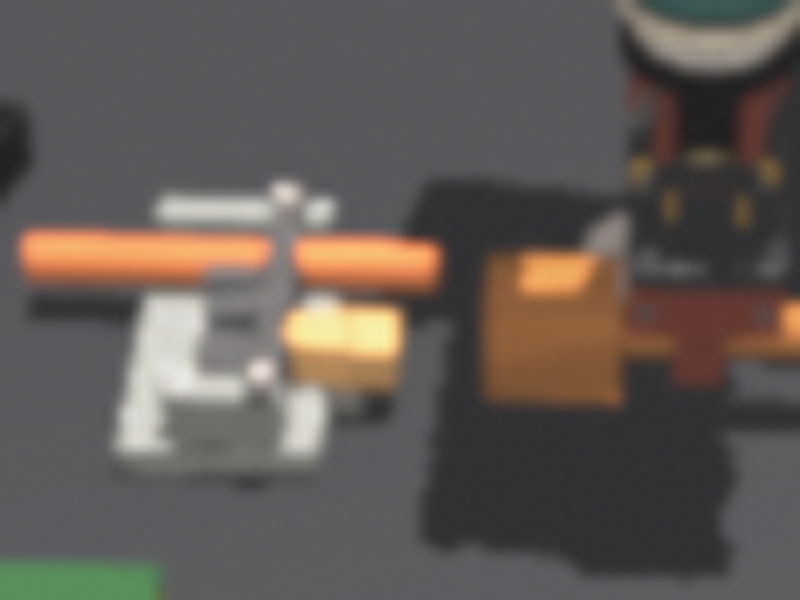

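The pounder's face is lined up behind the wedge, its axis 44 mm up and its underside about 4 mm above the tongue. I'll advance to near contact, then press in.

Request:
{"method": "send_rows", "body": {"targets": [{"dp": [15, 0, -1], "rotation": [0, 0, 0], "hand": 10}, {"dp": [28, 0, -1], "rotation": [0, 0, 0], "hand": 10}, {"dp": [36, 0, -1], "rotation": [0, 0, 0], "hand": 10}, {"dp": [40, 0, -1], "rotation": [0, 0, 0], "hand": 10}, {"dp": [44, 0, -1], "rotation": [0, 0, 0], "hand": 10}, {"dp": [48, 0, -1], "rotation": [0, 0, 0], "hand": 10}]}}

```text
time_s: 15.52
tcp_pos: [519.2, 86.6, 212.2]
orientation: [[0.276, 0.004, 0.961], [-0.961, 0.002, 0.276], [-0.001, -1.0, 0.005]]
contact_force: [1.0, 4.7, -2.0]
width: 0.26
```

```bash
cat > chk.py <<'E'
from goal import *
import sys
def chk(n):
    where(); s=state(); g=(s['tcp_pos']+163*np.array(s['orientation'])[:,1])[:2]-M
    a=np.radians(VA); print('face at vise x',round(g@[np.cos(a),np.sin(a)]+92,1),'y',round(g@[-np.sin(a),np.cos(a)],1),'Fx',round(s['contact_force'][:2]@[np.cos(a),np.sin(a)],1))
    s=snap('side');b=cv2.cvtColor(s['image'],cv2.COLOR_RGB2BGR)
    u,v=proj(s,[*vp(-20,0,0),40]);u=int(u);v=int(v)
    cv2.imwrite('pics/%s.png'%n,cv2.resize(b[v-45:v+30,u-50:u+50],(800,600),interpolation=cv2.INTER_CUBIC))
chk(sys.argv[1])
E
python3 chk.py v17
```

```text
t 15.52 grasp pt [519.9  86.9  49.2] jaw ang 16.0 tilt [ 0.004  0.002 -1.   ] w 0.26 F [ 1.   4.7 -2. ]
face at vise x -39.5 y 2.1 Fx -4.3
```

View pics/v17.png

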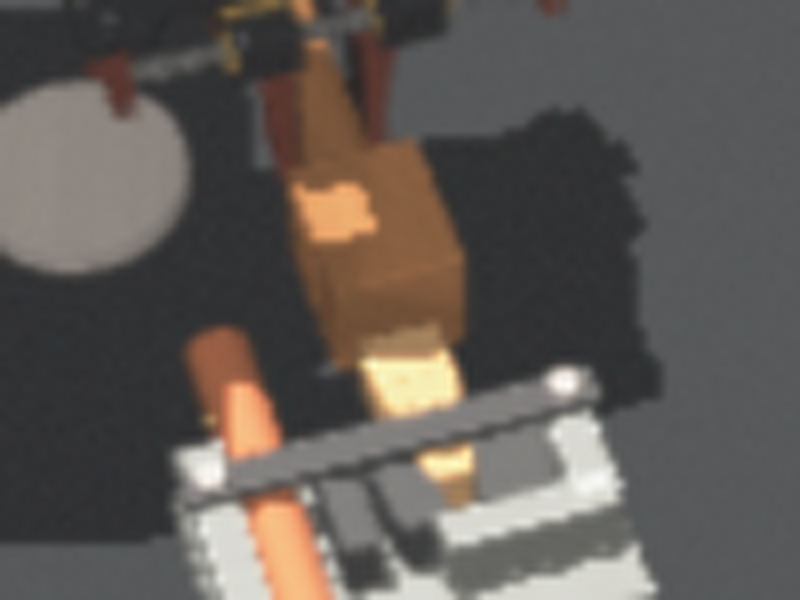

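It has contact at 4 N with the wedge starting to go in. I'll keep pressing.

Request:
{"method": "send_rows", "body": {"targets": [{"dp": [3, 0, 0], "rotation": [0, 0, 0], "hand": 10}, {"dp": [6, 0, 0], "rotation": [0, 0, 0], "hand": 10}, {"dp": [9, 0, 0], "rotation": [0, 0, 0], "hand": 10}, {"dp": [12, 0, 0], "rotation": [0, 0, 0], "hand": 10}, {"dp": [12, 0, 0], "rotation": [0, 0, 0], "hand": 10}]}}

```text
time_s: 15.98
tcp_pos: [521.6, 75.3, 211.6]
orientation: [[0.276, 0.002, 0.961], [-0.961, 0.002, 0.276], [-0.001, -1.0, 0.002]]
contact_force: [-1.3, 4.6, -1.5]
width: 0.26
```

Request:
{"method": "send_rows", "body": {"targets": [{"dp": [1.5, 0, 0], "rotation": [0, 0, 0], "hand": 10}, {"dp": [3, 0, 0], "rotation": [0, 0, 0], "hand": 10}, {"dp": [4, 0, 0], "rotation": [0, 0, 0], "hand": 10}, {"dp": [4, 0, 0], "rotation": [0, 0, 0], "hand": 10}]}}

```text
time_s: 16.32
tcp_pos: [522.2, 71.9, 211.6]
orientation: [[0.276, 0.001, 0.961], [-0.961, 0.002, 0.276], [-0.002, -1.0, 0.001]]
contact_force: [-3.6, 7.3, 0.4]
width: 0.264
```

```bash
python3 chk.py v18
```

```text
t 16.32 grasp pt [522.4  72.3  48.6] jaw ang 16.02 tilt [ 0.001  0.002 -1.   ] w 0.264 F [-3.6  7.3  0.4]
face at vise x -24.7 y 0.4 Fx -8.0
```

View pics/v18.png

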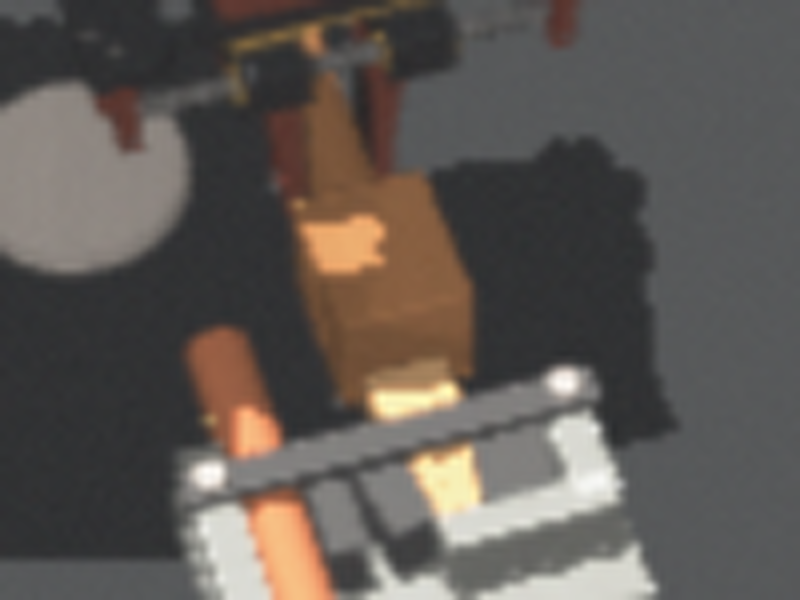

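Request:
{"method": "send_rows", "body": {"targets": [{"dp": [1.5, 0, 0], "rotation": [0, 0, 0], "hand": 10}, {"dp": [3, 0, 0], "rotation": [0, 0, 0], "hand": 10}, {"dp": [3, 0, 0], "rotation": [0, 0, 0], "hand": 10}]}}

```text
time_s: 16.62
tcp_pos: [522.5, 70.3, 211.5]
orientation: [[0.275, -0.001, 0.962], [-0.962, 0.005, 0.275], [-0.005, -1.0, 0.001]]
contact_force: [-3.8, 14.9, 0.3]
width: 0.257
```

```bash
python3 chk.py v19
```

```text
t 16.62 grasp pt [522.4  71.1  48.5] jaw ang 15.95 tilt [-0.001  0.005 -1.   ] w 0.257 F [-3.8 14.9  0.3]
face at vise x -23.6 y 0.1 Fx -15.4
```

The force is rising to 15 N with little travel, so the end stop is near. I'll press once harder to be sure.

Request:
{"method": "send_rows", "body": {"targets": [{"dp": [1.5, 0, 0], "rotation": [0, 0, 0], "hand": 10}, {"dp": [2.5, 0, 0], "rotation": [0, 0, 0], "hand": 10}, {"dp": [2.5, 0, 0], "rotation": [0, 0, 0], "hand": 10}]}}

```text
time_s: 16.92
tcp_pos: [522.5, 69.5, 211.5]
orientation: [[0.274, -0.002, 0.962], [-0.962, 0.008, 0.274], [-0.008, -1.0, 0.0]]
contact_force: [-4.7, 25.3, 3.6]
width: 0.257
```

```bash
python3 chk.py v20
```

```text
t 16.92 grasp pt [522.2  70.8  48.5] jaw ang 15.89 tilt [-0.002  0.008 -1.   ] w 0.257 F [-4.7 25.3  3.6]
face at vise x -23.4 y -0.1 Fx -25.6
```

View pics/v20.png

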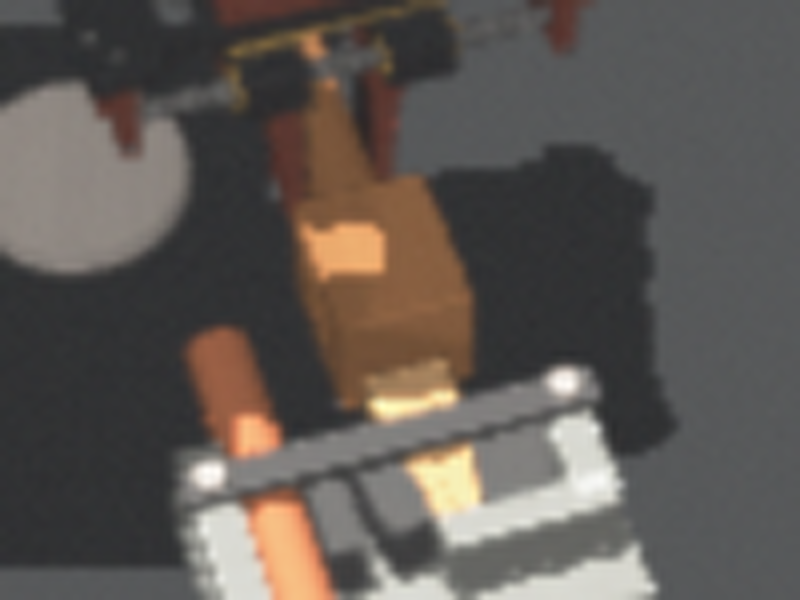

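The face moved only 0.2 mm for 10 N more, so the wedge is home against the stop. I'll draw back 25 mm and look.

Request:
{"method": "send_rows", "body": {"targets": [{"dp": [-8, 0, 0], "rotation": [0, 0, 0], "hand": 10}, {"dp": [-18, 0, 0], "rotation": [0, 0, 0], "hand": 10}, {"dp": [-28, 0, 0], "rotation": [0, 0, 0], "hand": 10}, {"dp": [-28, 0, 0], "rotation": [0, 0, 0], "hand": 10}, {"dp": [-28, 0, 0], "rotation": [0, 0, 0], "hand": 10}]}}

```text
time_s: 17.38
tcp_pos: [516.9, 93.3, 211.8]
orientation: [[0.278, 0.003, 0.961], [-0.961, 0.001, 0.278], [0.0, -1.0, 0.003]]
contact_force: [-0.2, -0.2, -3.5]
width: 0.263
```

```bash
python3 chk.py v21
```

```text
t 17.38 grasp pt [517.5  93.4  48.8] jaw ang 16.14 tilt [ 0.003  0.001 -1.   ] w 0.263 F [-0.2 -0.2 -3.5]
face at vise x -46.3 y 1.4 Fx 0.2
```

View pics/v21.png

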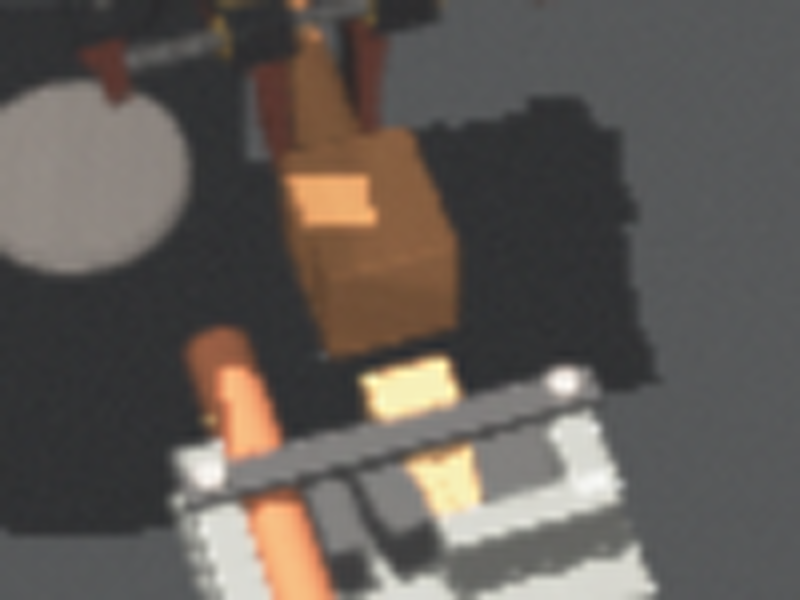

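The wedge stays put while the pounder is back about 22 mm. I'll check how far it stands out before the last tap.

```bash
python3 - <<'E'
from goal import *
for n in ['side','scene']:
    c=snap(n); b=cv2.cvtColor(c['image'],cv2.COLOR_RGB2BGR)
    u,v=proj(c,[*vp(-20,0,0),40]);u=int(u);v=int(v)
    f=lambda x,y,z:((np.array(proj(c,[*vp(x,y,0),z]))-[u-50,v-45]+.5)*8).round().tolist()
    print(n,[ (x,f(x,-14,40),f(x,14,40)) for x in (-28,-24,-20)], 'strap front',f(2,0,48),'tipend',f(40,-7,40),f(40,7,40),'pipe end',f(-60,-61,38))
    if n=='scene': cv2.imwrite('pics/v21b.png',cv2.resize(b[v-45:v+30,u-50:u+50],(800,600),interpolation=cv2.INTER_CUBIC))
E
```

```text
side [(-28, [365.0, 359.0], [442.0, 339.0]), (-24, [368.0, 368.0], [445.0, 348.0]), (-20, [371.0, 377.0], [449.0, 357.0])] strap front [429.0, 403.0] tipend [443.0, 511.0] [483.0, 500.0] pipe end [210.0, 325.0]
scene [(-28, [431.0, 350.0], [426.0, 391.0]), (-24, [422.0, 350.0], [417.0, 391.0]), (-20, [413.0, 350.0], [409.0, 390.0])] strap front [361.0, 355.0] tipend [280.0, 357.0] [276.0, 377.0] pipe end [508.0, 289.0]
```

View pics/v21b.png

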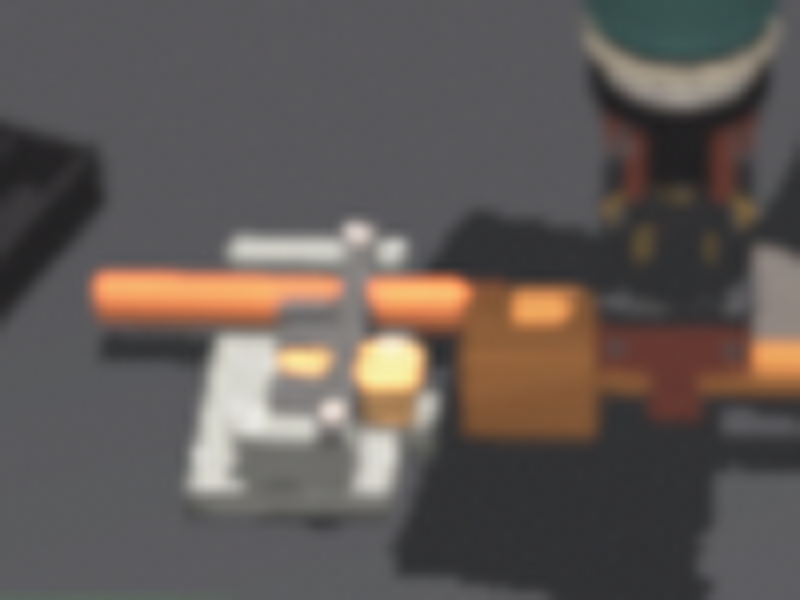

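The wedge butt sits about 24 mm out within pixel accuracy, which is home. Now one firm tap, then draw back.

Request:
{"method": "send_rows", "body": {"targets": [{"dp": [8, 0, 0], "rotation": [0, 0, 0], "hand": 10}, {"dp": [18, 0, 0], "rotation": [0, 0, 0], "hand": 10}, {"dp": [26, 0, 0], "rotation": [0, 0, 0], "hand": 10}, {"dp": [29, 0, 0], "rotation": [0, 0, 0], "hand": 10}, {"dp": [29, 0, 0], "rotation": [0, 0, 0], "hand": 10}, {"dp": [29, 0, 0], "rotation": [0, 0, 0], "hand": 10}]}}

```text
time_s: 18.03
tcp_pos: [523.4, 68.9, 211.8]
orientation: [[0.271, -0.001, 0.963], [-0.962, 0.011, 0.271], [-0.011, -1.0, 0.002]]
contact_force: [-5.6, 36.8, 3.1]
width: 0.262
```

```bash
python3 chk.py v22
```

```text
t 18.03 grasp pt [523.2  70.8  48.8] jaw ang 15.74 tilt [-0.001  0.011 -1.   ] w 0.262 F [-5.6 36.8  3.1]
face at vise x -23.0 y 0.8 Fx -36.9
```

A firm tap at 37 N with the wedge holding against the stop. I'll retract, lift and carry the pounder back to its original clear spot.

Request:
{"method": "send_rows", "body": {"targets": [{"dp": [-10, 0, 0], "rotation": [0, 0, 0], "hand": 10}, {"dp": [-30, 0, 0], "rotation": [0, 0, 0], "hand": 10}, {"dp": [-60, -5, 0], "rotation": [0, 0, 0], "hand": 10}, {"dp": [-85, -30, 0], "rotation": [0, 0, 0], "hand": 10}, {"dp": [-100, -45, 0], "rotation": [0, 0, 0], "hand": 10}, {"dp": [-100, -45, 0], "rotation": [0, 0, 0], "hand": 10}]}}

```text
time_s: 18.58
tcp_pos: [498.1, 162.6, 259.4]
orientation: [[0.278, 0.008, 0.961], [-0.961, 0.003, 0.278], [-0.0, -1.0, 0.008]]
contact_force: [0.8, 0.4, -4.1]
width: 0.259
```

```bash
python3 chk.py v23; python3 -c "
from goal import *
goal([507.5,327,90],15.1)"
```

```text
t 18.58 grasp pt [499.4 163.   96.4] jaw ang 16.14 tilt [ 0.008  0.003 -1.   ] w 0.259 F [ 0.8  0.4 -4.1]
face at vise x -118.3 y 3.1 Fx -0.2
dp [-156.4    5.5   55. ] rot [-0.42  1.05  0.03] rows 4.0
```

View pics/v23.png

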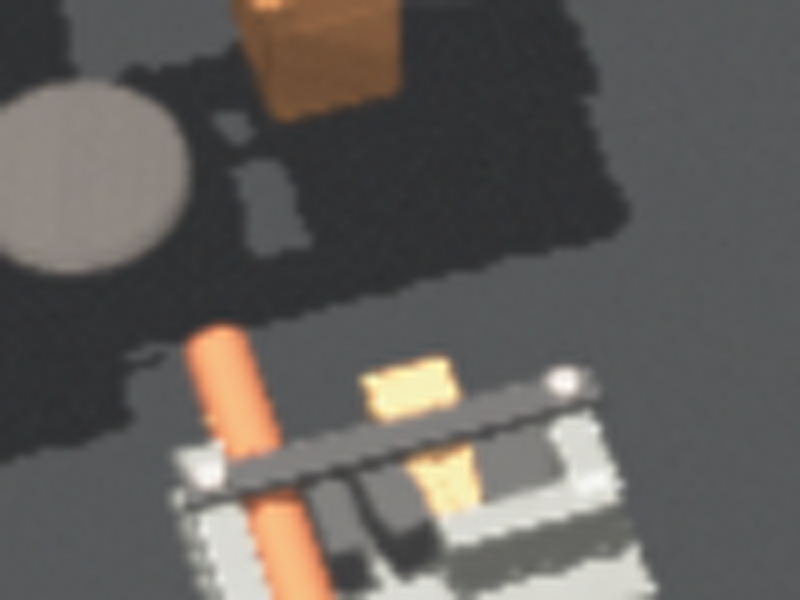

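The wedge stays home at crop (410,385), with its tip end at about (455,508) against a predicted (463,505). Moving on to lay the pounder down.

Request:
{"method": "send_rows", "body": {"targets": [{"dp": [-20, 3, 7], "rotation": [-0.4, 1, 0], "hand": 10}, {"dp": [-55, 5, 20], "rotation": [-0.4, 1, 0], "hand": 10}, {"dp": [-90, 5, 32], "rotation": [-0.4, 1, 0], "hand": 10}, {"dp": [-125, 5, 44], "rotation": [-0.4, 1, 0], "hand": 10}, {"dp": [-148, 5, 52], "rotation": [-0.4, 1, 0], "hand": 10}, {"dp": [-156, 5, 55], "rotation": [-0.4, 1, 0], "hand": 10}, {"dp": [-156, 5, 55], "rotation": [-0.4, 1, 0], "hand": 10}]}}

```text
time_s: 19.22
tcp_pos: [507.8, 326.6, 250.9]
orientation: [[0.261, -0.003, 0.965], [-0.965, -0.001, 0.261], [0.0, -1.0, -0.004]]
contact_force: [0.4, 0.9, -3.3]
width: 0.262
```

```bash
python3 - <<'E'
from goal import *
where(); c=snap('wrist','w24.png'); P=cloud(c)
print('pommel top z',np.median(P[18:45,220:285,2]).round(1))
for v in [90,125,175,205]:
    q=P[v,225:285]; q=q[q[:,2]>60]; print(v,'handle top z',np.percentile(q[:,2],90).round(1))
where(); goal([507.5,327,30],15.1)
E
```

```text
t 19.22 grasp pt [507.2 326.4  87.9] jaw ang 15.13 tilt [-0.003 -0.001 -1.   ] w 0.262 F [ 0.4  0.9 -3.3]
pommel top z 108.6
90 handle top z 96.8
125 handle top z 97.0
175 handle top z 96.9
205 handle top z 96.5
t 19.27 grasp pt [506.6 324.9  87.9] jaw ang 15.09 tilt [-0.005 -0.002 -1.   ] w 0.264 F [-1.  -0.5 -2.8]
dp [-1.7 57.9  0.9] rot [ 0.28 -0.01  0.06] rows 1.4
```

View pics/w24.png

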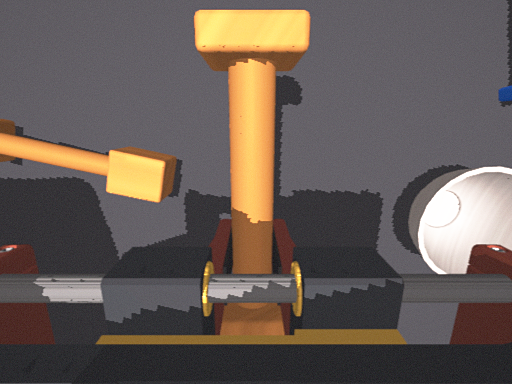

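Still level, with the underside about 61 mm up and the spot clear. I'll lower it.

Request:
{"method": "send_rows", "body": {"targets": [{"dp": [0, 25, 0], "rotation": [0, 0, 0], "hand": 10}, {"dp": [0, 45, 0], "rotation": [0, 0, 0], "hand": 10}, {"dp": [0, 56, 0], "rotation": [0, 0, 0], "hand": 10}, {"dp": [0, 59, 0], "rotation": [0, 0, 0], "hand": 10}, {"dp": [0, 60.5, 0], "rotation": [0, 0, 0], "hand": 10}, {"dp": [0, 60.5, 0], "rotation": [0, 0, 0], "hand": 10}]}}

```text
time_s: 19.77
tcp_pos: [507.2, 325.4, 191.7]
orientation: [[0.259, -0.003, 0.966], [-0.966, -0.001, 0.259], [0.0, -1.0, -0.003]]
contact_force: [-0.6, 1.1, -2.4]
width: 0.261
```

```bash
python3 -c "
from goal import *
where();c=snap('wrist');P=cloud(c);print('pommel top z',np.median(P[18:45,220:285,2]).round(1))"
```

```text
t 19.77 grasp pt [506.7 325.2  28.7] jaw ang 15.0 tilt [-0.003 -0.001 -1.   ] w 0.261 F [-0.6  1.1 -2.4]
pommel top z 49.4
```

Force still shows the pounder's weight, so it's about 1 mm up. I'll lower to contact, then release.

Request:
{"method": "send_rows", "body": {"targets": [{"dp": [0, 1, 0], "rotation": [0, 0, 0], "hand": 10}, {"dp": [0, 2, 0], "rotation": [0, 0, 0], "hand": 10}, {"dp": [0, 2, 0], "rotation": [0, 0, 0], "hand": 10}]}}

```text
time_s: 20.07
tcp_pos: [507.3, 326.4, 190.4]
orientation: [[0.26, -0.002, 0.966], [-0.966, -0.0, 0.26], [-0.0, -1.0, -0.002]]
contact_force: [0.7, 0.2, 0.4]
width: 0.263
```

Request:
{"method": "send_rows", "body": {"targets": [{"dp": [0, 0.7, 0], "rotation": [0, 0, 0], "hand": 10}, {"dp": [0, 0.7, 0], "rotation": [0, 0, 0], "hand": 70}, {"dp": [0, 0.7, 0], "rotation": [0, 0, 0], "hand": 70}, {"dp": [0, 0.7, 0], "rotation": [0, 0, 0], "hand": 70}, {"dp": [0, 0.7, 0], "rotation": [0, 0, 0], "hand": 70}, {"dp": [0, 0.7, 0], "rotation": [0, 0, 0], "hand": 70}, {"dp": [0, 0.7, 0], "rotation": [0, 0, 0], "hand": 70}]}}

```text
time_s: 20.65
tcp_pos: [506.8, 326.2, 188.8]
orientation: [[0.26, -0.003, 0.966], [-0.966, -0.001, 0.26], [-0.0, -1.0, -0.004]]
contact_force: [-0.1, 0.3, 0.2]
width: 0.668
```

Request:
{"method": "send_rows", "body": {"targets": [{"dp": [0, -15, 0], "rotation": [0, 0, 0], "hand": 70}, {"dp": [0, -45, 0], "rotation": [0, 0, 0], "hand": 70}, {"dp": [0, -85, 0], "rotation": [0, 0, 0], "hand": 70}, {"dp": [0, -125, 0], "rotation": [0, 0, 0], "hand": 70}, {"dp": [0, -160, 0], "rotation": [0, 0, 0], "hand": 70}, {"dp": [0, -180, 0], "rotation": [0, 0, 0], "hand": 70}, {"dp": [0, -180, 0], "rotation": [0, 0, 0], "hand": 70}]}}

```text
time_s: 21.23
tcp_pos: [508.9, 327.2, 374.4]
orientation: [[0.26, 0.005, 0.966], [-0.966, 0.003, 0.26], [-0.002, -1.0, 0.006]]
contact_force: [1.5, 0.3, 0.7]
width: 0.698
```

```bash
python3 -c "
from goal import *
where();c=snap('wrist','w25.png');P=cloud(c);
hsv=cv2.cvtColor(c['image'],cv2.COLOR_RGB2HSV)
snap('side','s25.png');snap('scene','sc25.png')"; python3 chk.py v25
```

```text
t 21.23 grasp pt [509.8 327.7 211.4] jaw ang 15.06 tilt [ 0.005  0.003 -1.   ] w 0.698 F [1.5 0.3 0.7]
t 21.38 grasp pt [506.3 325.9 205.1] jaw ang 15.05 tilt [-0.004 -0.001 -1.   ] w 0.698 F [ 0.   0.6 -0.5]
face at vise x -273.1 y 54.3 Fx -0.5
```

View pics/w25.png

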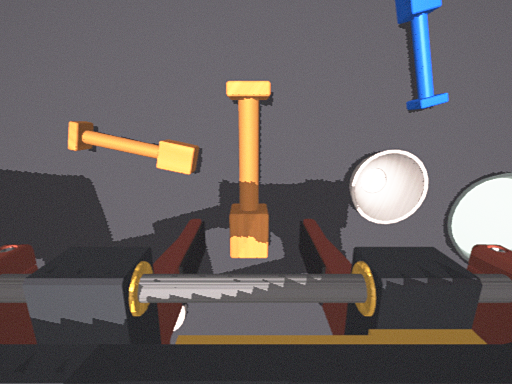

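View pics/s25.png

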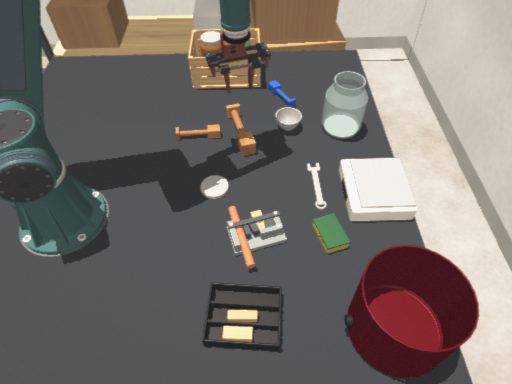

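View pics/v25.png

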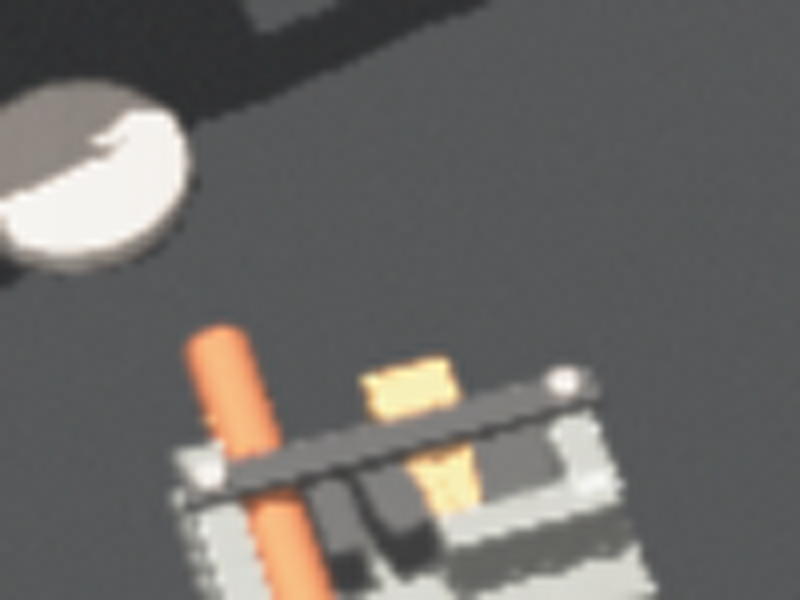

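The pounder lies flat at wrist (249,170), the gripper is clear, and the tray blocks, lid, wrench, sponge and dish are where they were. Plenty of time is left, so I'll measure the wedge from above once more before handing in.

```bash
python3 -c "
from goal import *
goal([*vp(-10,0,0),220],15.87)"
```

```text
dp [355.8 -15.2 -49.8] rot [ 0.36 -0.82  0.03] rows 8.6
```

Request:
{"method": "send_rows", "body": {"targets": [{"dp": [40, -10, -6], "rotation": [0, -0.8, 0], "hand": 70}, {"dp": [80, -10, -12], "rotation": [0, -0.8, 0], "hand": 70}, {"dp": [120, -10, -18], "rotation": [0, -0.8, 0], "hand": 70}, {"dp": [160, -10, -24], "rotation": [0, -0.8, 0], "hand": 70}, {"dp": [200, -10, -30], "rotation": [0, -0.8, 0], "hand": 70}, {"dp": [240, -10, -36], "rotation": [0, -0.8, 0], "hand": 70}, {"dp": [280, -10, -42], "rotation": [0, -0.8, 0], "hand": 70}, {"dp": [320, -10, -48], "rotation": [0, -0.8, 0], "hand": 70}]}}

```text
time_s: 22.1
tcp_pos: [543.4, 3.0, 376.9]
orientation: [[0.273, -0.007, 0.962], [-0.962, -0.0, 0.273], [-0.002, -1.0, -0.007]]
contact_force: [-0.2, -0.3, 0.4]
width: 0.697
```

Request:
{"method": "send_rows", "body": {"targets": [{"dp": [40, 0, 0], "rotation": [0, 0, 0], "hand": 70}, {"dp": [75, 0, 0], "rotation": [0, 0, 0], "hand": 70}, {"dp": [95, 0, 0], "rotation": [0, 0, 0], "hand": 70}, {"dp": [100, 0, 0], "rotation": [0, 0, 0], "hand": 70}, {"dp": [100, 0, 0], "rotation": [0, 0, 0], "hand": 70}, {"dp": [100, 0, 0], "rotation": [0, 0, 0], "hand": 70}]}}

```text
time_s: 22.6
tcp_pos: [570.9, -90.7, 377.5]
orientation: [[0.273, -0.006, 0.962], [-0.962, 0.001, 0.273], [-0.002, -1.0, -0.006]]
contact_force: [0.3, 0.2, -0.8]
width: 0.704
```

```bash
python3 - <<'E'
from goal import *
where(); c=snap('wrist','w26.png'); np.save('w26.npy',c,allow_pickle=True)
b=cv2.cvtColor(c['image'],cv2.COLOR_RGB2BGR); u,v=proj(c,[*vp(10,0,0),30]);u,v=int(u),int(v);print(u-50,v-40)
u0,v0=u-50,max(v-40,0)
cv2.imwrite('pics/w26c.png',cv2.resize(b[v0:v0+75,u0:u0+100],(800,600),interpolation=cv2.INTER_CUBIC)); print(u0,v0)
E
```

```text
t 22.6 grasp pt [569.8 -90.6 214.5] jaw ang 15.83 tilt [-0.006  0.001 -1.   ] w 0.704 F [ 0.3  0.2 -0.8]
202 108
202 108
```

View pics/w26c.png

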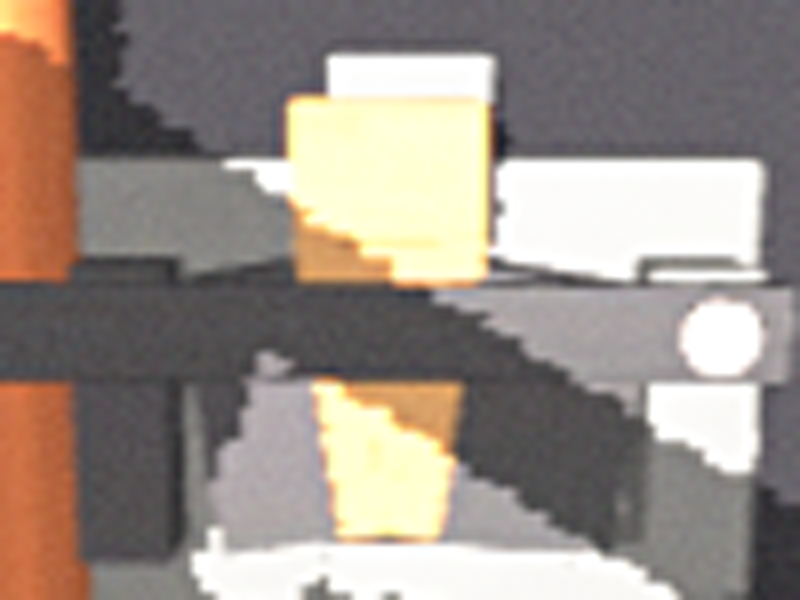

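```bash
python3 - <<'E'
from goal import *
c=np.load('w26.npy',allow_pickle=True).item()
a=np.radians(VA); ex=np.array([np.cos(a),np.sin(a)]); ey=np.array([-ex[1],ex[0]])
for n,x,y,z in [('tongue end',411,55,16),('base front',600,157,16),('butt',390,97,40),('tip',388,540,40)]:
    w=world(c,202+x/8-.44,108+y/8-.44,z)[:2]-M; print(n,'vise x',(w@ex).round(1),'y',(w@ey).round(1))
E
```

```text
tongue end vise x -30.1 y 0.6
base front vise x -15.0 y 29.9
butt vise x -23.6 y -2.3
tip vise x 40.6 y -2.7
```

The wedge tip measures 40.6 mm and the butt -23.6 mm, with the tongue reference at -30.1 mm as it should be. The wedge is home, so I'm handing in.

```bash
python3 -c "
from goal import *
where(); close_job()"
```

```text
t 22.65 grasp pt [569.9 -90.1 214.8] jaw ang 15.89 tilt [-0.006  0.    -1.   ] w 0.697 F [0.1 0.3 0.7]
the job is handed in; nothing more can be done
```

The wedge is home in the vise and the pounder is back on the open bench. I handed the job in at 22.7 s; no verdict is reported.

**What I did:**
- I took the wedge from its channel by its ends, set it on the bench and re-gripped it across the head. I then started it about 18 mm into the slot and released it.
- With the big brown pounder I pressed it in until 10 N more moved it only 0.2 mm. I drew back about 22 mm, gave one more tap of about 37 N, and laid the pounder back at its original clear spot.

**Last checks:**
- **Wedge:** from above, the thin end is 40.6 mm past the mouth and the butt 23.6 mm out. It sits about 2.5 mm to the jaw side of the slot's line, within the 9 mm allowed.
- **Jaw:** in that view it is pushed over towards the pipe. I did not measure its travel.
- **Pounder:** flat on the bench, more than 200 mm from the wedge. I measured it level just before setting it down, and a picture after release shows it flat.
- **Bystanders:** none looked moved in the side view.
- **Robot:** it touched nothing when I handed in.

No check failed. The only disagreement was that the side camera put the wedge butt 2–3 mm off the wrist view, which is about its calibration error.

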